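# Put the jar scanner back in service and scan the samples

## Robot

A 6-joint arm with a two-finger parallel gripper is mounted at the origin on the work surface. World frame = base frame: x ahead of the robot, y to its left, z up, the work surface at z = 0. Lengths are in mm, angles in degrees, forces in N, time in s.
With the tool pointing down it reaches from about 275 to 850 mm from the base axis. Payload 19 kg.
Tool frame: the origin (TCP) lies between the finger pads; the fingertips stand 19 mm ahead of it and the grasp point (between the pads) is the TCP; z points along the fingers, y is the line along which they close (so a half turn about z gives the same grasp; the last joint's range is limited). The gripper opens to 85 mm and grips with 20 to 120 N. Pads are 22 mm wide; open, the fingers measure 114 mm over their backs; the gripper's body (76 mm by 85 mm) begins 54 mm behind the grasp point. The pads swing forward as they close: fully open they stand 13 mm farther back than shut.
Start: joints at [69.213, 8.623, 82.357, -0, 89.026, -7.678], TCP at [130.422, 559.984, 250.267] pointing down, gripper open.
Joint ranges: [-160.23, 160.23], [-39.13, 120.54], [6.94, 153.29], [-79.49, 259.48], [9.18, 160.14], [-161.06, 161.06]. Speed limits (degrees/s): [108.29, 108.29, 127.2, 172.46, 172.46, 172.46].

## Interface

Orientations are given as a 3x3 rotation matrix whose columns are the frame's x, y, z axes.
In Python, from station import monitor, vision, workorder gives the robot as it stands.
- The arm moves only by the shell command python3 -m creep 'ROWS' [OPENING] [FORCE]. ROWS is JSON, a list of rows, each a list of 6 numbers: the shift along the world's x, y, z in m, then the turn, a rotation vector about the world's x, y, z in degrees. In form: [[tx, ty, tz, ax, ay, az], ...]. A call has 1 to 20 rows; each row shifts and turns the commanded pose from where the row before left it; what a row does not reach is not made up. A row lasts 1/12 s, in which the tool goes at most 41.7 mm and 7.16 degrees, less where a joint would pass 70% of its speed; a pose out of reach is approached as far as the arm can. A call is refused whole if a number of a shift passes 0.0417 or a number of a turn 7.16, either way. A call with a gripper value outside its range is refused whole. OPENING is the opening, from 0 (shut) to 1 (fully open), set as the call begins (- or left out, the last holds). The fingers move at their own pace and stop on an object; FORCE is the grip in N (left out, the last holds). Time passes only in rows, so rows that do not move let the fingers close. It gives the time, the measured TCP pose, the force, the opening and the grip force at its end, in the units of the state.
- monitor.get_obs(): the state, without advancing time (a new reading comes with each control period).
- vision.get_image(name): name is "scene" or "side" or "wrist"; returns (picture, depth): 420x560x3 uint8, blue, green, red; 420x560 float32, mm along the optical axis (not along the pixel's ray), 0 where there is no reading.
- vision.calibration(name): a dict with "fx", "fy", "cx", "cy" (pixels), "cam_to_world" (4x4, takes a point from camera to world coordinates). Camera axes: x right, y down, z forward; pixel columns grow to the right and rows downward; lengths in mm; the calibration is good to about 2 mm. A picture is of the moment at which its call begins: read the wrist's pose just before it. calibration takes no time and is no camera call; for the wrist camera it gives the pose at the moment of the call.
- workorder.job_done(): hands the job in; it is judged then, once.
The state is a dict: "time_s": time; "qpos": joint angles; "joint_vel": joint speeds; "tau": joint torques, N m; "ee_pos": TCP position; "tcp_rot": TCP orientation; "force": force on the tool from outside, world axes, zero at the start; "ft_torque": the same for the moment, N m; "width": finger opening in mm; "grip_force": force on a finger pad.
Only numpy, scipy, OpenCV 4.12 (cv2) and the standard library are available. Lean on these libraries where they do the work, as an engineer would, in place of code of your own. Each camera call takes 0.05 s, during which the arm holds its last target. There are 200 camera calls.

## Task

Fit the loose return spring to the jar scanner: drop its pin into the hole of the anchor lug and stretch its eye down over the post of the scan slide. Stand every sample jar that is on the bench in a nest of its own, fully seated, with its code label (below the rib on the lid) facing squarely to the scanner window behind that nest. Only when spring and jars are all in place, draw the scan slide out to the end of its stroke and let it go so that the spring takes it fully home; then stand all the jars back on the blue mat, and leave the other things on the bench alone.

Things in the scene. Friction and masses are not known exactly. Their poses are not given: they have to be found in the camera images.
- station: Jar scanner, fixed to the bench. Origin under its middle; +x from nests to windows, away from the robot; +y to its left, the way the scan slide draws out. Aluminium nest plate (12 mm thick, 90 x 250 mm) before a white scanner block: x -5 to +75 mm, y -135 to +120 mm, 70 mm high. The fitted spring runs along +y on top of the block, at x = 40 mm
- hole (a point): Middle of the mouth of the hole in the dark steel anchor lug (28 x 26 mm, its top 101 mm above the bench), at the right end of the scanner block. The hole is square, 11 mm wide, 22 mm deep, and opens upwards; axes as the station's
- scan_slide (a joint): Draw of the scan slide, m: 0 fully home (nearest the hole), 0.045 at the end of its stroke, along the station's +y. Without the spring it stays where it is; slight friction. Its flat aluminium top is 90 mm above the bench, 36 mm wide, from 10 mm before the post (towards the hole) to 85 mm beyond it
- post_top (a point): Middle of the top of the steel post on the scan slide: 8 mm thick, 14 mm tall above the slide's top, leaning 8 degrees away from the hole (its foot is 2 mm nearer the hole). Moves with the slide; with the slide home the foot is 145 mm from the hole
- slide_handle (a point): The black upright handle of the scan slide, 14 x 14 mm, 45 mm tall on the slide's top, 70 mm beyond the foot of the post; this point is on its axis, 26 mm above the slide's top. Moves with the slide
- spring_pin (a point): Lower tip of the spring's steel pin: 7 mm thick, 18 mm long. The spring lies along this point's x, from pin to eye; z up. Coil 14 mm thick, axis 22 mm above the pin's tip, from 18 mm off the pin. The spring does not bend; it stretches only along its length, up to 90 mm: pull 2.2 N at first, plus 0.11 N per mm. 70 g. Fitted, it lies level, the pin 11 mm deep in the hole and the eye flat on the slide
- spring_eye (a point): Centre of the eye (loop) at the spring's far end, half-way up its 7 mm thickness; its underside is level with the pin's tip. 120 mm from the pin when unstretched. Opening 14 mm wide, from above to below; about 25 mm across outside. Axes as spring_pin's
- spring_tab (a point): Grip point on the grey upright pull tab of the eye end: tab 10 mm thick across the spring, 18 mm long along it, from 3 to 40 mm above the level of the pin's tip; this point is 26 mm above it and 25 mm from the eye's centre towards the pin. The tab is fixed to the eye and moves with it. Axes as spring_pin's
- mat: Thin blue bench mat, 230 mm square, flat, on which the jars start and to which they go back, under 1 mm thick. Origin at its centre
- nest1 (a point): Floor centre of nest 1 (of three in a row along the station's y, 80 mm apart, 1 the rightmost): a square recess 48 mm wide and 6 mm deep in the nest plate, its floor 6 mm above the bench. Any jar may take any nest
- nest2 (a point): Floor centre of nest 2 (of three in a row along the station's y, 80 mm apart, 1 the rightmost): a square recess 48 mm wide and 6 mm deep in the nest plate, its floor 6 mm above the bench. Any jar may take any nest
- nest3 (a point): Floor centre of nest 3 (of three in a row along the station's y, 80 mm apart, 1 the rightmost): a square recess 48 mm wide and 6 mm deep in the nest plate, its floor 6 mm above the bench. Any jar may take any nest
- window1 (a point): Middle of the dark scanner window 1 on the front face of the scanner block, 70 mm behind nest 1; axes as the station's
- window2 (a point): Middle of the dark scanner window 2 on the front face of the scanner block, 70 mm behind nest 2; axes as the station's
- window3 (a point): Middle of the dark scanner window 3 on the front face of the scanner block, 70 mm behind nest 3; axes as the station's
- jar1_centre (a point): Centre of a sample jar (half-way up; may be absent): 44 mm across, 52 mm tall, 70 g, upright on the bench, white lid, clear amber body. Its code label (white with dark bars) is on its +x side, and a black raised rib on the lid runs from the centre to the rim on that side; z is up
- jar2_centre (a point): Centre of a sample jar (half-way up; may be absent): 44 mm across, 52 mm tall, 70 g, upright on the bench, white lid, clear amber body. Its code label (white with dark bars) is on its +x side, and a black raised rib on the lid runs from the centre to the rim on that side; z is up
- jar3_centre (a point): Centre of a sample jar (half-way up; may be absent): 44 mm across, 52 mm tall, 70 g, upright on the bench, white lid, clear amber body. Its code label (white with dark bars) is on its +x side, and a black raised rib on the lid runs from the centre to the rim on that side; z is up
- jar4_centre (a point): Centre of a sample jar (half-way up; may be absent): 44 mm across, 52 mm tall, 70 g, upright on the bench, white lid, clear amber body. Its code label (white with dark bars) is on its +x side, and a black raised rib on the lid runs from the centre to the rim on that side; z is up
- reagent: Bystander: closed bottle, 66 mm across, 160 mm tall; origin under its middle
- tip_box: Bystander: pipette tip box, 80 x 120 mm, 66 mm tall; origin under its middle
- beaker: Bystander: open glass beaker, 70 mm across, 80 mm tall; origin under its middle

How it is judged (in metres and radians):
On the way, in this order (a step that is already met when the one before it is completed fails the run):
1. the spring is fitted with the scan slide home, and every jar stands in a nest with its label facing its window (horizontal distance between spring_pin and hole below 0.007 m and z of spring_pin in the frame of hole below -0.006 m and horizontal distance between spring_eye and post_top below 0.009 m and z of spring_eye in the frame of post_top below -0.005 m and value of joint scan_slide below 0.004 m and ((horizontal distance between jar1_centre and nest1 below 0.006 m and z of jar1_centre in the frame of nest1 below 0.03 m and angle between jar1_centre's own z axis and vertical below 0.1 rad and x of window1 in the frame of jar1_centre above 0 m and y of window1 in the frame of jar1_centre between -0.023 and 0.023 m) or (horizontal distance between jar1_centre and nest2 below 0.006 m and z of jar1_centre in the frame of nest2 below 0.03 m and angle between jar1_centre's own z axis and vertical below 0.1 rad and x of window2 in the frame of jar1_centre above 0 m and y of window2 in the frame of jar1_centre between -0.023 and 0.023 m) or (horizontal distance between jar1_centre and nest3 below 0.006 m and z of jar1_centre in the frame of nest3 below 0.03 m and angle between jar1_centre's own z axis and vertical below 0.1 rad and x of window3 in the frame of jar1_centre above 0 m and y of window3 in the frame of jar1_centre between -0.023 and 0.023 m)) and ((horizontal distance between jar2_centre and nest1 below 0.006 m and z of jar2_centre in the frame of nest1 below 0.03 m and angle between jar2_centre's own z axis and vertical below 0.1 rad and x of window1 in the frame of jar2_centre above 0 m and y of window1 in the frame of jar2_centre between -0.023 and 0.023 m) or (horizontal distance between jar2_centre and nest2 below 0.006 m and z of jar2_centre in the frame of nest2 below 0.03 m and angle between jar2_centre's own z axis and vertical below 0.1 rad and x of window2 in the frame of jar2_centre above 0 m and y of window2 in the frame of jar2_centre between -0.023 and 0.023 m) or (horizontal distance between jar2_centre and nest3 below 0.006 m and z of jar2_centre in the frame of nest3 below 0.03 m and angle between jar2_centre's own z axis and vertical below 0.1 rad and x of window3 in the frame of jar2_centre above 0 m and y of window3 in the frame of jar2_centre between -0.023 and 0.023 m)) and ((horizontal distance between jar3_centre and nest1 below 0.006 m and z of jar3_centre in the frame of nest1 below 0.03 m and angle between jar3_centre's own z axis and vertical below 0.1 rad and x of window1 in the frame of jar3_centre above 0 m and y of window1 in the frame of jar3_centre between -0.023 and 0.023 m) or (horizontal distance between jar3_centre and nest2 below 0.006 m and z of jar3_centre in the frame of nest2 below 0.03 m and angle between jar3_centre's own z axis and vertical below 0.1 rad and x of window2 in the frame of jar3_centre above 0 m and y of window2 in the frame of jar3_centre between -0.023 and 0.023 m) or (horizontal distance between jar3_centre and nest3 below 0.006 m and z of jar3_centre in the frame of nest3 below 0.03 m and angle between jar3_centre's own z axis and vertical below 0.1 rad and x of window3 in the frame of jar3_centre above 0 m and y of window3 in the frame of jar3_centre between -0.023 and 0.023 m)) and ((horizontal distance between jar4_centre and nest1 below 0.006 m and z of jar4_centre in the frame of nest1 below 0.03 m and angle between jar4_centre's own z axis and vertical below 0.1 rad and x of window1 in the frame of jar4_centre above 0 m and y of window1 in the frame of jar4_centre between -0.023 and 0.023 m) or (horizontal distance between jar4_centre and nest2 below 0.006 m and z of jar4_centre in the frame of nest2 below 0.03 m and angle between jar4_centre's own z axis and vertical below 0.1 rad and x of window2 in the frame of jar4_centre above 0 m and y of window2 in the frame of jar4_centre between -0.023 and 0.023 m) or (horizontal distance between jar4_centre and nest3 below 0.006 m and z of jar4_centre in the frame of nest3 below 0.03 m and angle between jar4_centre's own z axis and vertical below 0.1 rad and x of window3 in the frame of jar4_centre above 0 m and y of window3 in the frame of jar4_centre between -0.023 and 0.023 m))), for 0.2 s.
2. the scan slide is drawn out to the end of its stroke (value of joint scan_slide above 0.04 m), for 0.1 s.
At the end, for the whole second after the job is handed in: Pin at least 6 mm deep in the hole, eye at least 5 mm below the top of the post; slide within 4 mm of home; each jar present upright on the mat, its centre within 105 mm of the mat's middle along each side; all at rest (horizontal distance between spring_pin and hole below 0.007 m and z of spring_pin in the frame of hole below -0.006 m and horizontal distance between spring_eye and post_top below 0.009 m and z of spring_eye in the frame of post_top below -0.005 m and value of joint scan_slide below 0.004 m and x of jar1_centre in the frame of mat between -0.105 and 0.105 m and y of jar1_centre in the frame of mat between -0.105 and 0.105 m and height (world z) of each of jar1_centre, jar2_centre, jar3_centre, jar4_centre below 0.032 m and angle between each of jar1_centre, jar2_centre, jar3_centre, jar4_centre's own z axis and vertical below 0.1 rad and x of jar2_centre in the frame of mat between -0.105 and 0.105 m and y of jar2_centre in the frame of mat between -0.105 and 0.105 m and x of jar3_centre in the frame of mat between -0.105 and 0.105 m and y of jar3_centre in the frame of mat between -0.105 and 0.105 m and x of jar4_centre in the frame of mat between -0.105 and 0.105 m and y of jar4_centre in the frame of mat between -0.105 and 0.105 m and velocity of joint scan_slide below 0.01 m/s and linear speed of each of jar1, jar2, jar3, jar4 below 0.02 m/s); the robot touches nothing.
It fails at once if the reagent bottle is knocked or moved more than 30 mm (distance of reagent from where it was at the start of the episode above 0.03 m).
It fails at once if the tip box is knocked or moved more than 30 mm (distance of tip_box from where it was at the start of the episode above 0.03 m).
It fails at once if the beaker is knocked or moved more than 30 mm (distance of beaker from where it was at the start of the episode above 0.03 m).
Of jar1, jar2, jar3, jar4 only 2 to 3 are there at a start; the rules pass over those that are not, and their reading is None.
At some moment in a run one of jar1, jar2, jar3, jar4 may be knocked a few centimetres aside while the robot is not near it.
It also fails if it takes over 210 s, if anything falls off the work surface, if the arm or the gripper's body presses on something with over 40 N, if the wrist force passes 120 N, or if a joint passes its speed limit or range.

## Working session

There is one attempt and no reset: what is moved stays moved. The work goes in short steps, Python scripts to look and compute and a shell command to move; the robot and the scene stay as the last step left them, time stands still between calls to the robot, and variables do not carry over. Pictures are saved under pics/ and viewed, at most 14 in all, crops included, and the job is handed in when it is done.

```bash
mkdir -p pics; ls; cat > h.py <<'E'
import numpy as np, cv2
from station import monitor, vision, workorder
def snap(name, out):
    o=monitor.get_obs(); c=vision.calibration(name); im,d=vision.get_image(name)
    cv2.imwrite(f'pics/{out}.png',im); np.savez(f'pics/{out}.npz',im=im,d=d,K=[c['fx'],c['fy'],c['cx'],c['cy']],T=c['cam_to_world'])
class S:
    def __init__(s,out):
        z=np.load(f'pics/{out}.npz'); s.im,s.d,s.K,s.T=z['im'],z['d'],z['K'],z['T']
    def cloud(s):
        v,u=np.mgrid[0:420,0:560]; d=s.d
        p=np.stack([(u-s.K[2])/s.K[0]*d,(v-s.K[3])/s.K[1]*d,d],-1)
        return p@s.T[:3,:3].T+s.T[:3,3]
    def at(s,u,v,r=1):  # world pt from depth
        w=s.cloud()[v-r:v+r+1,u-r:u+r+1].reshape(-1,3); dd=s.d[v-r:v+r+1,u-r:u+r+1].ravel()
        return np.median(w[dd>0],0)
    def onz(s,u,v,z):   # ray onto plane z
        r=s.T[:3,:3]@np.array([(u-s.K[2])/s.K[0],(v-s.K[3])/s.K[1],1]); o=s.T[:3,3]
        return o+r*(z-o[2])/r[2]
    def px(s,p):
        q=s.T[:3,:3].T@(np.array(p)-s.T[:3,3]); return s.K[0]*q[0]/q[2]+s.K[2], s.K[1]*q[1]/q[2]+s.K[3]
def st():
    o=monitor.get_obs(); print('t',round(o['time_s'],2),'tcp',np.round(o['ee_pos'],1),'F',np.round(o['force'],1),'w',round(o['width'],1),'grip',round(o['grip_force'],1)); return o
E
python3 - <<'E'
from h import *
snap('scene','s0'); snap('side','d0')
a=cv2.imread('pics/s0.png')
for n in('scene','side'):print(np.round(vision.calibration(n)['cam_to_world'],2))
o=st(); print(np.round(o['tcp_rot'],3))
E
```

```text
pics
[[-8.0000e-01  4.5000e-01 -4.0000e-01  9.0030e+02]
 [ 6.0000e-01  6.0000e-01 -5.3000e-01  4.7316e+02]
 [ 0.0000e+00 -6.6000e-01 -7.5000e-01  7.7043e+02]
 [ 0.0000e+00  0.0000e+00  0.0000e+00  1.0000e+00]]
[[ 9.90000e-01 -1.10000e-01  1.00000e-01  3.91760e+02]
 [-1.50000e-01 -7.00000e-01  7.00000e-01 -1.00555e+03]
 [-1.00000e-02 -7.10000e-01 -7.10000e-01  1.10862e+03]
 [ 0.00000e+00  0.00000e+00  0.00000e+00  1.00000e+00]]
t 0.1 tcp [130.4 559.8 249.8] F [ 0.5 -0.3 -0.2] w 85.5 grip 0.0
[[-0.974  0.227 -0.   ]
 [ 0.227  0.974 -0.001]
 [ 0.    -0.001 -1.   ]]
```

View pics/s0.png

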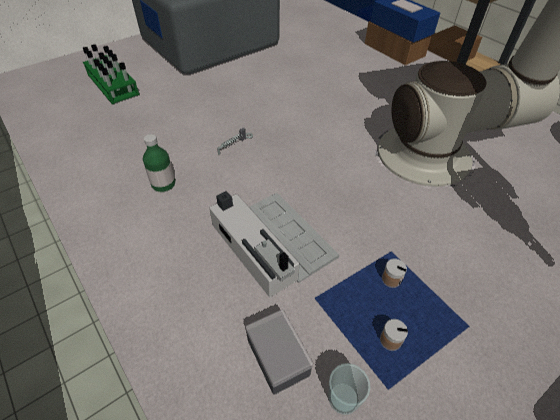

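View pics/d0.png

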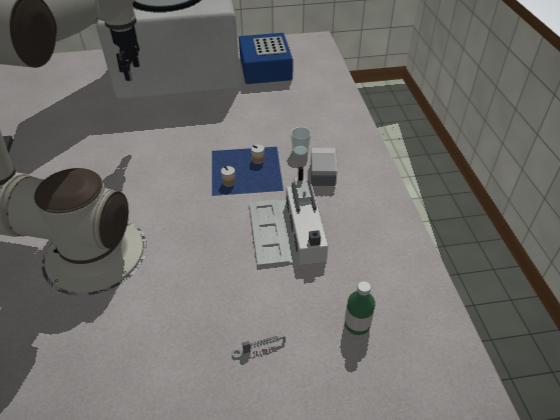

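Both views show two jars on the blue mat (scene (394,272) and (394,335)), the station at the middle with the lug at (224,200) and handle at (284,261). The spring lies with its tab near (242,134) and its pin near (219,151). In the side view the spring's eye is at (238,354) and the pin end at (285,340).

```bash
python3 - <<'E'
from h import *
s=S('s0');d=S('d0')
for n,z,u,v in[('jarA lid',52,393,265),('jarB lid',52,393,327),('tab',40,243,131),('pin',20,219,150),('lug',101,224,196),('handle',135,284,254),('blockR',70,211,215),('matL',0,316,298),('matT',0,391,252),('matR',0,468,325),('matB',0,389,387),('bottle',160,151,140),('nest1',12,273,211),('nest3',12,312,251)]:
    print(n,np.round(s.onz(u,v,z)),np.round(s.at(u,v)))
for n,z,u,v in[('jarA',52,228,171),('jarB',52,257,149),('eye',4,238,354),('tab',40,246,344),('pin',15,285,339),('lug',101,315,235),('bottle',160,364,288),('handle',135,299,172),('beaker',80,300,134),('tipbox',66,323,156)]:
    print(n,np.round(d.onz(u,v,z)),np.round(d.at(u,v)))
E
```

```text
jarA lid [408. 235.  52.] [407. 235.  51.]
jarB lid [515. 333.  52.] [515. 333.  51.]
tab [ 400. -367.   40.] [ 396. -374.   33.]
pin [ 492. -356.   20.] [ 491. -361.   14.]
lug [ 614. -117.  101.] [ 611. -122.   95.]
handle [617. 118. 135.] [616. 117. 134.]
blockR [ 657. -109.   70.] [ 649. -128.   48.]
matL [572. 177.   0.] [572. 176.  -1.]
matT [348. 190.  -0.] [347. 190.  -1.]
matR [359. 413.   0.] [358. 413.  -1.]
matB [583. 401.   0.] [582. 401.  -0.]
bottle [ 682. -333.  160.] [ 682. -334.  159.]
nest1 [503. -75.  12.] [499. -81.   4.]
nest3 [504.  81.  12.] [501.  78.   5.]
jarA [407. 233.  52.] [407. 236.  51.]
jarB [512. 330.  52.] [513. 332.  51.]
eye [ 377. -386.    4.] [ 377. -382.   -2.]
tab [ 399. -383.   40.] [ 399. -382.   39.]
pin [ 494. -370.   15.] [ 494. -367.    9.]
lug [ 615. -124.  101.] [ 618. -114.   92.]
bottle [ 680. -353.  160.] [ 681. -352.  159.]
handle [612.  98. 135.] [617. 113. 119.]
beaker [662. 352.  80.] [670. 390.  52.]
tipbox [718. 241.  66.] [718. 242.  65.]
```

```bash
python3 -m creep '[[0.027,-0.026,0.01,0,0,0],[0.027,-0.026,0.01,0,0,0],[0.027,-0.026,0.01,0,0,0],[0.027,-0.026,0.01,0,0,0],[0.027,-0.026,0.01,0,0,0],[0.027,-0.026,0.01,0,0,0],[0.027,-0.026,0.01,0,0,0],[0.027,-0.026,0.01,0,0,0],[0.027,-0.026,0.01,0,0,0],[0.027,-0.026,0.01,0,0,0],[0,0,0,0,0,0],[0,0,0,0,0,0]]' 1 60
python3 -c "from h import *; snap('wrist','w_mat'); print(np.round(vision.calibration('wrist')['cam_to_world'],2))"
python3 -m creep '[[0.012,-0.03,0.00,0,0,0],[0.012,-0.03,0.00,0,0,0],[0.012,-0.03,0.00,0,0,0],[0.012,-0.03,0.00,0,0,0],[0.012,-0.03,0.00,0,0,0],[0.012,-0.03,0.00,0,0,0],[0.012,-0.03,0.00,0,0,0],[0.012,-0.03,0.00,0,0,0],[0.012,-0.03,0.00,0,0,0],[0.012,-0.03,0.00,0,0,0],[0,0,0,0,0,0],[0,0,0,0,0,0]]'
python3 -c "from h import *; snap('wrist','w_st'); print(np.round(vision.calibration('wrist')['cam_to_world'],2))"
```

```text
time_s: 1.1
ee_pos: [401.6, 298.7, 350.3]
tcp_rot: [[-0.973, 0.23, -0.0], [0.23, 0.973, -0.0], [0.0, -0.0, -1.0]]
force: [-0.2, -0.3, -0.7]
width: 85.5
grip_force: 0.0
[[ 2.3000e-01  9.2000e-01  3.2000e-01  3.1772e+02]
 [ 9.7000e-01 -2.1000e-01 -7.0000e-02  3.1933e+02]
 [-0.0000e+00  3.3000e-01 -9.5000e-01  4.7360e+02]
 [ 0.0000e+00  0.0000e+00  0.0000e+00  1.0000e+00]]
time_s: 2.15
ee_pos: [520.5, -0.0, 349.4]
tcp_rot: [[-0.974, 0.228, -0.002], [0.228, 0.974, 0.0], [0.002, -0.0, -1.0]]
force: [-0.9, 0.7, -1.3]
width: 85.5
grip_force: 0.0
[[ 2.3000e-01  9.2000e-01  3.2000e-01  4.3727e+02]
 [ 9.7000e-01 -2.1000e-01 -7.0000e-02  2.0350e+01]
 [ 0.0000e+00  3.3000e-01 -9.5000e-01  4.7346e+02]
 [ 0.0000e+00  0.0000e+00  0.0000e+00  1.0000e+00]]
```

View pics/w_st.png

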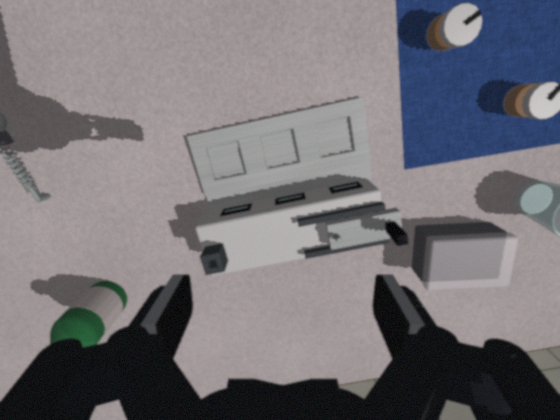

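The wrist view shows the station: lug at (213,258), post near (333,236), handle (397,232), nests (226,160), (281,148), (337,136), and both jars at the upper right. I'll enlarge it.

```bash
python3 -c "
from h import *
s=S('w_st');c=s.im[90:290,180:440];cv2.imwrite('pics/w_st_c.png',cv2.resize(c,None,fx=3,fy=3,interpolation=cv2.INTER_CUBIC))"
```

```text
(no output)
```

View pics/w_st_c.png

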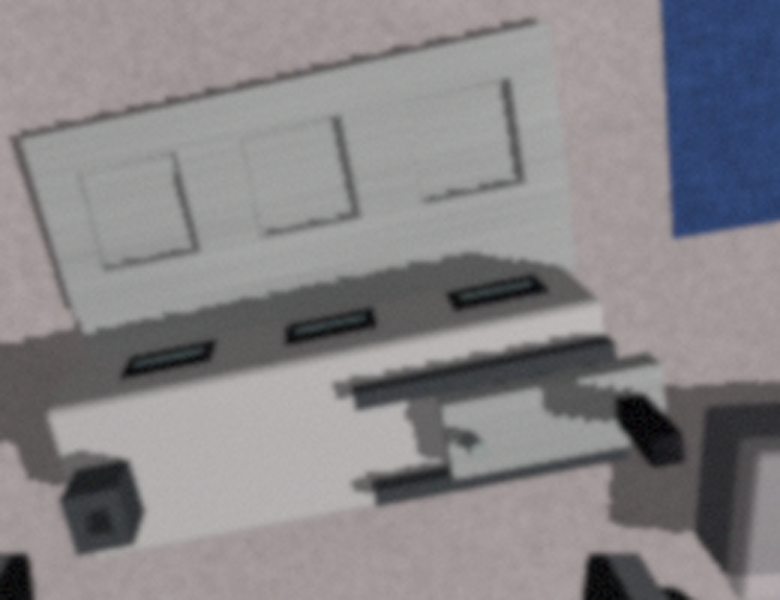

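```bash
python3 - <<'E'
from h import *
s=S('w_st')
P={}
for n,z,u,v in[('hole',101,98,520),('post',104,472,442),('handle',135,662,445),('n1',12,140,212),('n2',12,301,176),('n3',12,464,141),('b0',70,50,408),('b1',70,600,298),('slE0',90,445,410),('slE1',90,452,478),('bx',0,675,237),('tip',66,700,412)]:
    P[n]=s.onz(180+u/3,90+v/3,z);print(n,np.round(P[n],1))
d=P['n3']-P['n1'];print('yaw nests',np.degrees(np.arctan2(-d[0],d[1])),np.linalg.norm(d))
d=P['b1']-P['b0'];print('yaw block',np.degrees(np.arctan2(-d[0],d[1])),np.linalg.norm(d))
d=P['post']-P['hole'];print('post-hole',np.degrees(np.arctan2(-d[0],d[1])),np.linalg.norm(d[:2]))
m=s.cloud();
for u,v in[(457,24),(545,100),(213,250)]:print(s.at(u,v),s.onz(u,v,52))
for j,(a,b) in enumerate([((461,26),(478,13)),((543,101),(558,90))]):
    A=s.onz(*a,52);B=s.onz(*b,54);d=B-A;print('jar',A,'rib deg',np.degrees(np.arctan2(d[1],d[0])))
print('eye/tab?',s.onz(2,140,40))
E
python3 -m creep '[[-0.01,-0.032,-0.004,0,0,0],[-0.01,-0.032,-0.004,0,0,0],[-0.01,-0.032,-0.004,0,0,0],[-0.01,-0.032,-0.004,0,0,2],[-0.01,-0.032,-0.004,0,0,2],[-0.01,-0.032,-0.004,0,0,2],[-0.01,-0.032,-0.004,0,0,2],[-0.01,-0.032,-0.004,0,0,3],[-0.01,-0.032,-0.004,0,0,3],[-0.01,-0.032,-0.004,0,0,3],[-0.01,-0.032,-0.004,0,0,3],[0,0,-0.03,0,0,0],[0,0,-0.03,0,0,0],[0,0,0,0,0,0],[0,0,0,0,0,0]]'
python3 -c "
from h import *; snap('wrist','w_sp')
s=S('w_sp');print(s.px([399,-382,40]),s.px([492,-365,10]));cv2.imwrite('pics/w_spc.png',cv2.resize(s.im,None,fx=1.4,fy=1.4,interpolation=cv2.INTER_CUBIC))"
```

```text
hole [ 613.  -114.5  101. ]
post [611.9  50.3 104. ]
handle [615.1 118.7 135. ]
n1 [499.6 -77.5  12. ]
n2 [500.4   2.2  12. ]
n3 [501.9  80.8  12. ]
b0 [ 568.2 -130.1   70. ]
b1 [573.2 119.1  70. ]
slE0 [601.1  42.7  90. ]
slE1 [633.6  39.9  90. ]
bx [573.8 176.9   0. ]
tip [638.7 157.7  66. ]
yaw nests -0.8248334063165198 158.33508303183118
yaw block -1.1578574807978927 249.1796399204401
post-hole 0.3682543777539761 164.81125009177194
[401.7827562  236.68431794  51.52281222] [401.67847977 236.25512446  52.        ]
[511.25310894 338.86038329  51.68451918] [511.08645491 338.68241262  52.        ]
[ 599.31202277 -112.05377202   89.78152575] [ 615.28205939 -125.26616387   52.        ]
jar [404.80930582 240.67942884  52.        ] rib deg 115.30167114425223
jar [511.74147628 336.29320399  52.        ] rib deg 120.39428107169331
eye/tab? [ 401.49380241 -355.56204808   40.        ]
time_s: 3.45
ee_pos: [410.9, -350.4, 246.1]
tcp_rot: [[-0.993, -0.122, -0.001], [-0.122, 0.993, 0.002], [0.001, 0.002, -1.0]]
force: [0.3, 0.1, 0.6]
width: 85.5
grip_force: 0.0
(np.float64(252.72545930111914), np.float64(170.55298647135498)) (np.float64(261.53438615450915), np.float64(241.03316270851786))
```

View pics/w_spc.png

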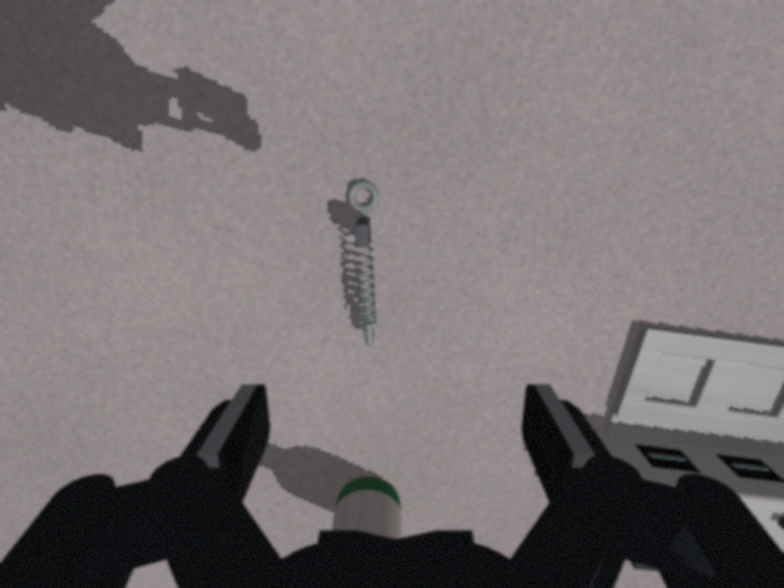

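The picture shows the spring: eye at (363,196), tab top at about (363,233) and pin end at (370,342), all in 1.4x crop pixels.

```bash
python3 - <<'E'
from h import *
s=S('w_sp')
f=lambda u,v,z:s.onz(u/1.4,v/1.4,z)
e=f(363,196,7);t=f(363,230,40);p=f(369.5,335,10)
print(e,t,p)
m=s.cloud();q=m[(m[...,2]>25)&(m[...,2]<60)&(abs(m[...,0]-400)<60)&(abs(m[...,1]+380)<40)];print(len(q),q.mean(0),q.min(0),q.max(0))
q=m[(m[...,2]>8)&(m[...,2]<60)&(abs(m[...,0]-430)<90)&(abs(m[...,1]+380)<40)][:,:2];vx,vy,x,y=cv2.fitLine(q.astype(np.float32),cv2.DIST_HUBER,0,.01,.01).ravel()
print('coil line deg',np.degrees(np.arctan2(-vy,-vx)) ,x,y); d=e-p;print(np.degrees(np.arctan2(d[1],d[0])),np.linalg.norm(d[:2]))
u=d[:2]/np.linalg.norm(d[:2]);print('tab from eye',e[:2]-25*u)
o=st();R=o['tcp_rot'];print('tool y deg',np.degrees(np.arctan2(R[1][1],R[0][1])))
E
```

```text
[ 370.92217836 -380.10349511    7.        ] [ 391.57902456 -375.84334577   40.        ] [ 489.30157702 -362.31764116   10.        ]
429 [ 418.00324793 -372.88480206   32.60149101] [ 386.4490437  -382.73313852   25.00765803] [ 459.8761783  -361.25691724   41.92540199]
coil line deg -171.55743 433.11694 -369.93933
-171.45553414175896 119.7080558203067
tab from eye [ 395.64469971 -376.38907217]
t 3.5 tcp [ 411.2 -350.9  247.7] F [ 1.1  0.1 -0.5] w 85.6 grip 0.0
tool y deg 96.9958315674926
```

```bash
python3 -m creep '[[-0.017,-0.0255,-0.03,0,0,1.5],[0,0,-0.03,0,0,0],[0,0,-0.03,0,0,0],[0,0,-0.03,0,0,0],[0,0,-0.03,0,0,0],[0,0,-0.03,0,0,0],[0,0,-0.019,0,0,0],[0,0,-0.0185,0,0,0],[0,0,0,0,0,0],[0,0,0,0,0,0]]' 0.4 60; python3 -c "
from h import *;snap('wrist','w_pre')
a=cv2.imread('pics/w_pre.png')[:320];cv2.imwrite('pics/w_pre.png',cv2.resize(a,None,fx=1.4,fy=1.4))"
```

```text
time_s: 4.33
ee_pos: [394.9, -376.9, 31.1]
tcp_rot: [[-0.989, -0.147, 0.001], [-0.147, 0.989, -0.001], [-0.001, -0.001, -1.0]]
force: [0.5, 0.7, 1.2]
width: 34.0
grip_force: 0.0
```

View pics/w_pre.png

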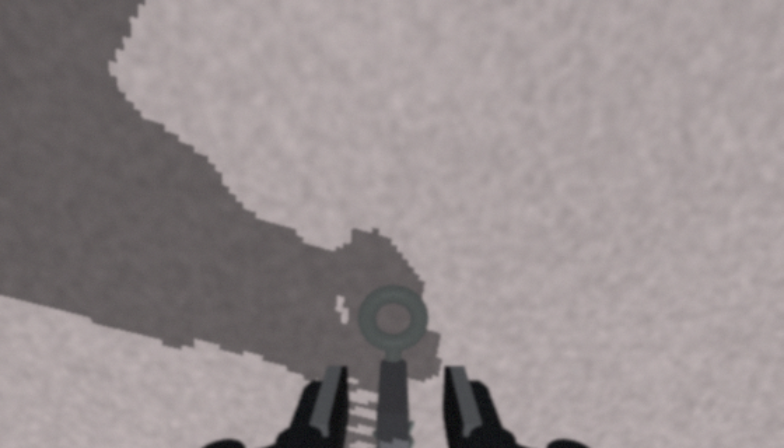

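The tab sits centred between the fingers, with the eye at (393,317). I'll grip and lift.

```bash
python3 -m creep '[[0,0,0,0,0,0],[0,0,0,0,0,0],[0,0,0,0,0,0],[0,0,0,0,0,0],[0,0,0,0,0,0],[0,0,0,0,0,0],[0,0,0,0,0,0],[0,0,0,0,0,0]]' 0 60 
python3 -m creep '[[0,0,0.01,0,0,0],[0,0,0.02,0,0,0],[0,0,0.03,0,0,0],[0,0,0.03,0,0,0],[0,0,0.03,0,0,0],[0,0,0.03,0,0,0],[0,0,0.03,0,0,0],[0,0,0,0,0,0],[0,0,0,0,0,0],[0,0,0,0,0,0]]'
python3 -c "
from h import *;snap('wrist','w_g');snap('side','d_g')
s=S('d_g');u,v=map(int,s.px([440,-370,200]));print(u,v)
a=cv2.imread('pics/w_g.png')[180:330,190:370];b=s.im[v-75:v+75,u-90:u+90];cv2.imwrite('pics/g1.png',cv2.resize(np.hstack([a,b]),None,fx=2.2,fy=2.2,interpolation=cv2.INTER_CUBIC))"
```

```text
time_s: 5.05
ee_pos: [394.6, -377.4, 31.5]
tcp_rot: [[-0.989, -0.146, 0.002], [-0.146, 0.989, -0.002], [-0.002, -0.002, -1.0]]
force: [0.5, 2.4, 10.5]
width: 9.2
grip_force: 58.7
time_s: 5.88
ee_pos: [393.7, -376.6, 209.8]
tcp_rot: [[-0.989, -0.146, 0.0], [-0.146, 0.989, -0.0], [-0.0, -0.0, -1.0]]
force: [-0.3, 0.3, -0.5]
width: 8.7
grip_force: 58.6
260 297
```

View pics/g1.png

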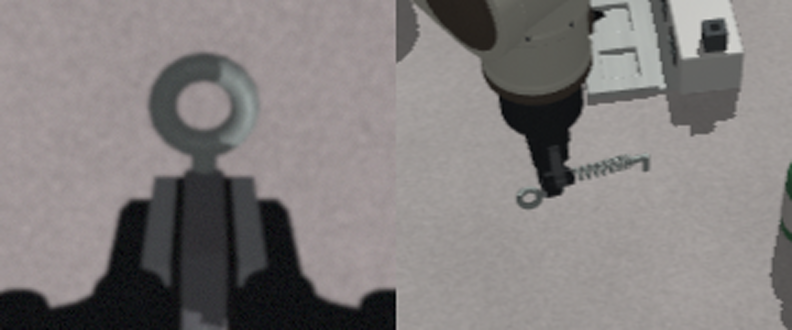

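```bash
python3 - <<'E'
from h import *
o=st();R=np.array(o['tcp_rot']);t=np.array(o['ee_pos'])
s=S('w_g');e=s.onz(282.7,228.2,185)
print('eye tool',(e-t)@R, 'depth-based',(s.at(283,214)-t)@R, s.at(283,214))
eye=t+R[:,0]*23
d=S('d_g')
for z in(170,178,186,194,200):
    p=t+R[:,0]*(23-120);p[2]=z;print('pin z',z,np.round(d.px(p),1))
p=t+R[:,0]*23;p[2]=182;print('eye px',d.px(p), 'seen',170+(530-396)/2.2,222+197/2.2)
E
```

```text
t 5.98 tcp [ 393.6 -376.4  208.8] F [ 0.2  0.2 -1.4] w 9.0 grip 58.6
eye tool [24.34810375  0.62095914 23.85438551] depth-based [31.91587091  0.75634717 23.84905893] [ 361.89629142 -380.33102442  185.01138515]
pin z 170 [282.5 299.8]
pin z 178 [282.4 297.7]
pin z 186 [282.4 295.6]
pin z 194 [282.4 293.5]
pin z 200 [282.4 291.9]
eye px (np.float64(229.4366509400588), np.float64(310.51300146259416)) seen 230.9090909090909 311.5454545454545
```

```bash
python3 -m creep '[[0.0123,0.0199,0,0,0,-5.5],[0.0123,0.0199,0,0,0,-5.5],[0.0123,0.0199,0,0,0,-5.5],[0.0123,0.0199,0,0,0,-5.5],[0.0123,0.0199,0,0,0,-5.5],[0.0123,0.0199,0,0,0,-5.5],[0.0123,0.0199,0,0,0,-5.5],[0.0123,0.0199,0,0,0,-5.5],[0.0123,0.0199,0,0,0,-5.5],[0.0123,0.0199,0,0,0,-5.5],[0.0123,0.0199,0,0,0,-5.5],[0.0123,0.0199,0,0,0,-5.5],[0.0123,0.0199,0,0,0,-5.5],[0.0123,0.0199,0,0,0,-5.5],[0.0123,0.0199,0,0,0,-5.5],[0.0123,0.0199,0,0,0,-5.5],[0.0123,0.0199,0,0,0,-5.5],[0.0123,0.0199,0,0,0,-5.5],[0,0,0,0,0,0],[0,0,0,0,0,0]]'
python3 -c "
from h import *;snap('wrist','w_h');snap('side','d_h');snap('scene','s_h')
o=st();R=o['tcp_rot'];print(np.degrees(np.arctan2(R[1][0],R[0][0])))
A=[]
for n,p in(('s_h',(614,-80,130)),('d_h',(614,-60,130))):
    s=S(n);u,v=map(int,s.px(p));print(u,v);A.append(cv2.resize(s.im[v-45:v+45,u-60:u+60],None,fx=3.3,fy=3.3,interpolation=cv2.INTER_CUBIC))
a=cv2.imread('pics/w_h.png');A=np.hstack(A);a=cv2.resize(a[100:330,100:460],(792,506-203))
cv2.imwrite('pics/h1.png',np.vstack([A,a]))"
```

```text
time_s: 7.65
ee_pos: [615.3, -17.7, 208.3]
tcp_rot: [[0.009, 1.0, -0.002], [1.0, -0.009, 0.0], [0.0, -0.002, -1.0]]
force: [-0.3, -0.6, -0.0]
width: 9.0
grip_force: 58.7
t 7.8 tcp [614.9 -19.2 209.2] F [ 0.   0.3 -1.4] w 8.8 grip 58.7
89.43600546923345
231 196
310 210
```

View pics/h1.png

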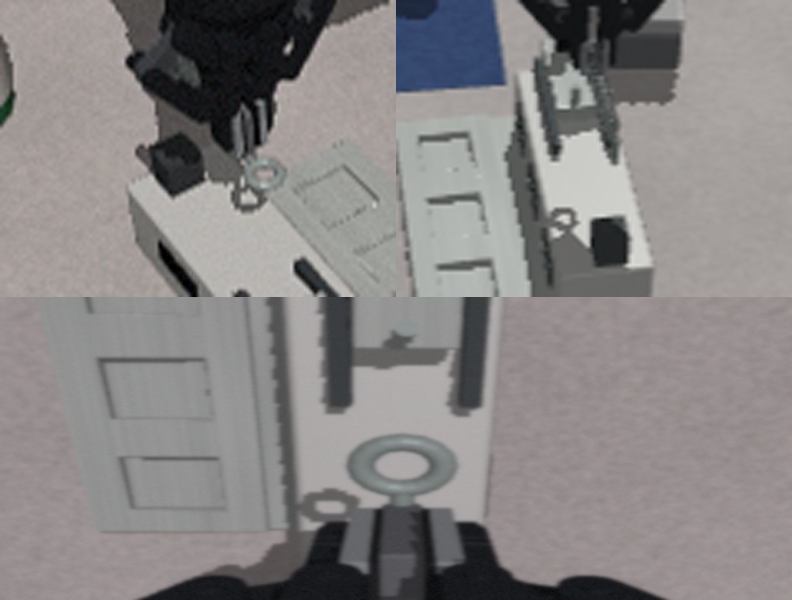

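Wrist panel: the eye at (402,464) lines up with the post at (402,333). The other two panels show the spring running back over the scanner block towards the lug.

```bash
python3 - <<'E'
from h import *
s=S('w_h');o=st();R=np.array(o['tcp_rot']);t=np.array(o['ee_pos'])
print('post',s.onz(282.7,127.3,104),'eye',s.onz(282.7,226.8,185),'eye tool',(s.onz(282.7,226.8,185)-t)@R)
m=s.cloud();q=m[(m[...,2]>87)&(m[...,2]<93)&(m[...,1]>30)&(m[...,1]<80)&(abs(m[...,0]-614)<30)];print(len(q),np.percentile(q,[1,50,99],axis=0))
q=m[(m[...,2]>60)&(m[...,2]<86)&(m[...,1]>30)&(m[...,1]<60)];print(np.histogram(q[:,2],8))
s=S('d_h')
# lug/hole: predicted hole px in side and scene
for n in('d_h','s_h'):
    x=S(n);print(n,x.px([613,-114.5,101]),'pin',x.px(t+R[:,0]*-96+[0,0,-31]))
E
```

```text
t 7.8 tcp [614.9 -19.2 209.2] F [ 0.   0.3 -1.4] w 8.8 grip 58.7
post [615.09295762  49.40487354 104.        ] eye [614.90869738   7.87827516 185.        ] eye tool [27.04210633 -0.21743719 24.15606335]
2739 [[599.28278762  40.55804163  88.37766566]
 [616.8601986   61.83296197  89.95880562]
 [634.47412091  79.85995528  91.70860095]]
(array([ 55, 884, 570,  20,  23,  29, 239, 615]), array([65.53421909, 67.81809816, 70.10197724, 72.38585631, 74.66973539,
       76.95361446, 79.23749354, 81.52137261, 83.80525169]))
d_h (np.float64(313.47314360619606), np.float64(232.63277796133278)) pin (np.float64(315.050686554593), np.float64(212.64951041562165))
s_h (np.float64(224.70549811668704), np.float64(196.38658393723153)) pin (np.float64(220.77863701636687), np.float64(171.92702974993935))
```

```bash
python3 - <<'E'
from h import *
s=S('w_st');g=cv2.cvtColor(s.im,cv2.COLOR_BGR2GRAY)
print(g[252:276,200:230])
d=S('d0');g=cv2.cvtColor(d.im,cv2.COLOR_BGR2GRAY);print(g[226:248,304:326])
E
```

```text
[[132 112  76  46  32  33  32  32  32  35  30  34  33  35  36  38  42  42
   45  49  51  49  49  55  69 107 148 169 174 176]
 [133 101  65  38  32  33  34  37  36  34  36  35  38  45  49  49  55  53
   55  52  53  49  53  52  60  94 134 164 175 175]
 [119  87  50  40  39  39  39  41  44  46  42  51  53  56  60  55  63  64
   60  58  51  52  46  47  56  82 123 160 174 174]
 [101  66  46  43  43  49  53  55  55  54  57  60  63  61  62  64  63  66
   61  62  54  49  52  49  55  74 114 151 172 176]
 [ 90  61  53  56  53  58  57  55  61  63  61  62  63  64  64  64  64  63
   65  60  55  51  50  52  53  69  99 140 167 172]
 [ 93  69  60  64  59  63  63  62  63  60  63  64  63  66  63  66  64  63
   62  60  57  50  52  51  49  56  87 127 163 172]
 [105  75  63  64  63  64  61  61  62  61  64  65  61  60  59  60  64  64
   63  59  58  52  51  48  51  53  74 116 153 169]
 [112  84  67  66  65  64  63  62  60  59  60  58  57  54  53  54  57  64
   64  63  60  55  50  50  51  54  69  99 142 166]
 [121  93  70  62  64  61  65  60  59  59  51  51  47  44  44  48  60  64
   63  64  63  56  52  49 
[... 3247 characters left out ...]
4  33  33  35  34  34 101 169
  192 192 193 186]
 [189 189 189 161  84  55  31  34  34  33  33  33  33  33  34  34 103 170
  192 192 192 191]
 [189 188 189 162  93  77  31  34  34  33  33  33  33  33  34  33 127 192
  192 192 192 193]
 [188 189 188 159  93  77  34  33  33  33  33  32  33  35  33  34 126 193
  192 193 193 193]
 [189 189 161  93  94  83  54  34  34  34  35  35  36  37  37  47 131 193
  193 193 192 193]
 [189 189 162  94  93  84  57  40  44  52  58  66  66  72  80 135 191 195
  193 192 188 183]
 [189 190 164  99  94  93  94  94  93  94  94  94  95  96  96  98 118 140
  131 125 118 114]
 [189 187 184 156  97  97  98  99  99 101 102 102 103 101  99 101 105 101
   97  96  94  93]]
```

```bash
python3 - <<'E'
from h import *
print(S('w_st').onz(212.8,263.7,101),S('d0').onz(314.6,234.0,101))
E
```

```text
[ 613.51144049 -114.5064729   101.        ] [ 614.9941796  -119.83560925  101.        ]
```

```bash
python3 -m creep '[[0.0003,-0.002,-0.02,0,0,-0.4],[0,0,-0.03,0,0,0],[0,0,-0.02,0,0,0],[0,0,0,0,0,0],[0,0,0,0,0,0]]'
python3 -m creep '[[0,0,-0.003,0,0,0],[0,0,-0.003,0,0,0],[0,0,-0.003,0,0,0],[0,0,0,0,0,0],[0,0,0,0,0,0]]'
python3 -c "
from h import *;snap('side','d_i');snap('scene','s_i')
A=[]
for n,p in(('s_i',(614,-90,110)),('d_i',(614,-90,110))):
    s=S(n);u,v=map(int,s.px(p));print(u,v);A.append(cv2.resize(s.im[v-45:v+45,u-40:u+40],None,fx=4.9,fy=4.9,interpolation=cv2.INTER_CUBIC))
cv2.imwrite('pics/i1.png',np.hstack(A))"
```

```text
time_s: 8.22
ee_pos: [615.1, -21.2, 139.5]
tcp_rot: [[0.018, 1.0, -0.002], [1.0, -0.018, 0.0], [0.0, -0.002, -1.0]]
force: [0.5, 0.1, 0.1]
width: 9.3
grip_force: 58.7
time_s: 8.63
ee_pos: [615.7, -20.6, 130.9]
tcp_rot: [[0.017, 1.0, 0.0], [1.0, -0.017, -0.0], [-0.0, 0.0, -1.0]]
force: [0.8, 0.8, -1.1]
width: 8.8
grip_force: 58.7
229 200
312 223
```

View pics/i1.png

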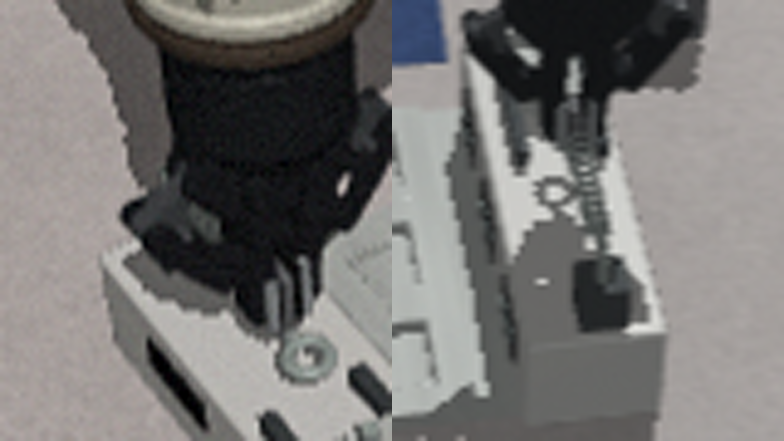

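Side panel: the pin has come down onto the lug's hole at about (610,275). I'll descend slowly while watching the force.

```bash
python3 -m creep '[[0,0,-0.002,0,0,0],[0,0,-0.002,0,0,0],[0,0,0,0,0,0],[0,0,0,0,0,0]]'
python3 -c "
from h import *;snap('side','d_j');s=S('d_j');g=cv2.cvtColor(s.im,cv2.COLOR_BGR2GRAY);print(g[222:246,306:324]);o=st()
R=np.array(o['tcp_rot']);t=np.array(o['ee_pos']);print(s.px(t-95*R[:,0]+[0,0,-31]))"
```

```text
time_s: 9.07
ee_pos: [615.5, -20.5, 126.4]
tcp_rot: [[0.018, 1.0, -0.0], [1.0, -0.018, 0.0], [0.0, -0.0, -1.0]]
force: [-0.8, -0.3, -0.7]
width: 8.9
grip_force: 58.7
[[103 103 103 134 145  80  81  83  77 123 186 208 208 208 205 176 138 156]
 [103 103 104 103  95  78  81  95  94 106 170 207 208 209 208 193 160 155]
 [103 104 103 103  92  73  83  92  85  94 157 208 209 209 210 206 184 160]
 [103 103 103 104  99  88  76  73  78  92 155 207 209 209 208 201 179 160]
 [103 104 103 104 101  92  83  79  91 102 132 188 209 208 208 208 186 152]
 [103 103 103 104 104 101 102  98  78 124 186 209 209 209 209 210 196 165]
 [103 104 103 104 104 103  97  83  78  83 148 208 208 208 208 211 206 181]
 [103 104 103 104 103 103 104  95  78  91 154 204 205 206 209 209 203 175]
 [103 104 103 103 101 102 101  93  78 118 134  93 129 171 209 209 208 188]
 [104 104  97  76  54  48  38  50  71  75  57  39  60 145 207 210 210 199]
 [103 104  89  49  38  38  39  50  71  75  59  60  79  87 153 209 210 206]
 [103 103  88  48  39  39  39  52  71  73  64  69  80  85 149 205 207 204]
 [103 103  88  47  37  37  38  57 
[... 295 characters left out ...]
  38  37  37  38  39  40  39  62  94 104 103]
 [104 104  85  36  35  38  37  38  37  38  38  39  39  38  62  93 103 104]
 [104 103  92  59  36  38  38  37  37  37  38  38  38  39  62  93 103 104]
 [103 103  93  60  36  37  37  37  37  37  38  38  38  38  62  93 103 103]
 [104 103 103  85  37  39  38  38  37  38  37  38  38  38  78 113 113 113]
 [103 103 103  86  38  38  37  37  37  38  37  38  38  38 139 212 211 211]
 [104 103 104  92  60  38  38  38  39  40  40  42  43  53 145 211 212 212]
 [103 104 104  93  63  44  50  58  64  73  74  79  89 148 210 214 212 210]]
t 9.12 tcp [615.6 -20.6 126.5] F [ 0.9  0.1 -1.2] w 9.0 grip 58.7
(np.float64(313.8086865163266), np.float64(234.2448487539134))
```

```bash
python3 -m creep '[[0,0,-0.002,0,0,0],[0,0,-0.002,0,0,0],[0,0,0,0,0,0]]'
python3 -m creep '[[0,-0.0011,0.003,1.75,0,0],[0,-0.0011,0.0029,1.75,0,0],[0,-0.0012,0.0028,1.75,0,0],[0,-0.0012,0.0027,1.75,0,0],[0,0,0,0,0,0],[0,0,0,0,0,0]]'
python3 -m creep '[[0.0001,0.0058,0.0007,0,0,0],[0.0001,0.0058,0.0007,0,0,0],[0.0001,0.0058,0.0007,0,0,0],[0,0,0,0,0,0],[0,0,0,0,0,0]]'

```

```text
time_s: 9.37
ee_pos: [615.4, -20.6, 122.1]
tcp_rot: [[0.018, 1.0, -0.001], [1.0, -0.018, 0.0], [0.0, -0.001, -1.0]]
force: [-0.2, -0.3, -0.6]
width: 9.1
grip_force: 58.7
time_s: 9.87
ee_pos: [615.7, -25.3, 134.0]
tcp_rot: [[0.018, 1.0, 0.0], [0.992, -0.018, 0.122], [0.122, -0.002, -0.993]]
force: [0.3, 2.3, 1.6]
width: 8.8
grip_force: 58.8
time_s: 10.28
ee_pos: [615.8, -7.3, 136.1]
tcp_rot: [[0.017, 1.0, -0.0], [0.992, -0.017, 0.121], [0.121, -0.002, -0.993]]
force: [-0.8, -3.8, -1.2]
width: 8.7
grip_force: 58.5
```

Force −3.8 N matches the spring law, so the pin is hooked in the hole. I'll keep stretching.

```bash
python3 -m creep '[[0.0001,0.0058,0.0007,0,0,0],[0.0001,0.0058,0.0007,0,0,0],[0.0001,0.0058,0.0007,0,0,0],[0.0001,0.0058,0.0007,0,0,0],[0.0001,0.0058,0.0007,0,0,0],[0,0,0,0,0,0],[0,0,0,0,0,0]]'
python3 -c "
from h import *;snap('wrist','w_k');snap('side','d_k')
s=S('w_k');d=S('d_k');a=cv2.resize(s.im[150:350,190:370],None,fx=2.5,fy=2.5,interpolation=cv2.INTER_CUBIC)
u,v=map(int,d.px([614,-60,110]));b=cv2.resize(d.im[v-50:v+50,u-32:u+32],None,fx=5,fy=5,interpolation=cv2.INTER_CUBIC);print(u,v)
cv2.imwrite('pics/k1.png',np.hstack([a,b[:500]]))"
```

```text
time_s: 10.87
ee_pos: [616.3, 21.3, 139.6]
tcp_rot: [[0.017, 1.0, -0.0], [0.992, -0.017, 0.121], [0.121, -0.002, -0.993]]
force: [-1.0, -7.3, -1.6]
width: 8.8
grip_force: 58.5
310 215
```

View pics/k1.png

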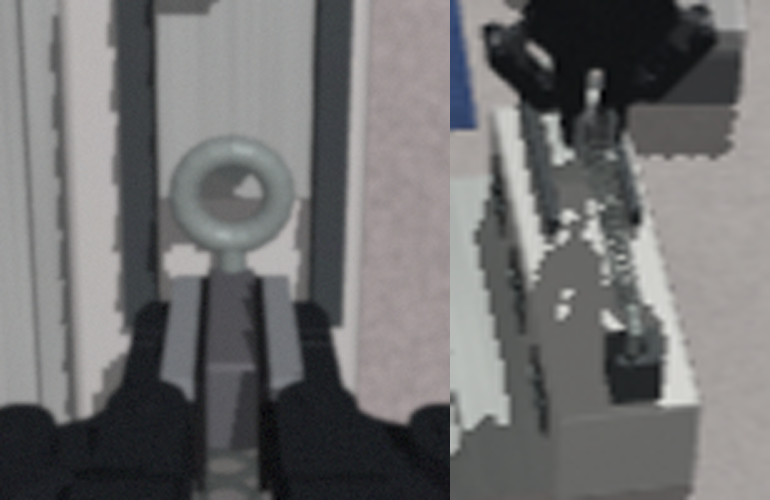

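```bash
python3 - <<'E'
from h import *
s=S('w_k');f=lambda p:(np.array(s.px(p))-[190,150])*2.5
e=s.onz(190+240/2.5,150+197/2.5,90);print('slide edge',e, s.onz(190+240/2.5,150+193/2.5,115.5),'<-eye centre at z115.5')
for dy in(8,10,12):print(dy,'foot',f([615.5,e[1]+dy,90]),'top',f([615.5,e[1]+dy+2,104]))
o=st();R=np.array(o['tcp_rot']);t=np.array(o['ee_pos']);print('eye by fk',t+R@[25,0,27.5],f(t+R@[25,0,27.5]))
print(s.T[:3,3])
im=s.im[212:240,272:300];print(cv2.cvtColor(im,cv2.COLOR_BGR2GRAY)[::1,::1])
E
```

```text
slide edge [618.0158118   40.31864466  90.        ] [617.89728338  48.19355082 115.5       ] <-eye centre at z115.5
8 foot [228.82567391 164.24116226] top [228.35831525 169.84826686]
10 foot [228.68671814 155.92025145] top [228.20687951 160.86181839]
12 foot [228.54713543 147.56179836] top [228.05470462 151.83150734]
t 10.97 tcp [616.4  21.  139.5] F [-1.  -6.1 -2.7] w 9.0 grip 58.5
eye by fk [616.78329013  49.19358906 115.25751029] [234.45025902 188.01855559]
[617.08700109  90.65532909 272.53083889]
[[137 139 140 142 140 139 138 138 133 132 132 133 134 136 141 140 143 148
  148 146 147 147 148 147 144 142 142 136]
 [134 135 133 133 131 132 130 126 126 122 119 124 122 127 130 129 132 132
  135 139 140 145 150 148 148 147 142 139]
 [134 131 127 125 122 122 120 117 114 112 111 110 112 115 117 120 121 125
  126 132 136 140 143 147 145 148 145 143]
 [129 126 122 118 115 112 105 105 101  99  98  97 100  99 104 109 110 114
  117 121 129 133 137 140 143 145 142 141]
 [126 118 115 110 104  97  96  92  90  88  85  84  85  91  90  95  96 102
  108 116 121 126 130 135 138 141 140 141]
 [119 111
[... 1982 characters left out ...]
110 108 101 103 103 106 105 104 106 104 104 105 103 103 104 104 104 104
  101 100  98  98 101 104 110 115 120 124]
 [118 111 105 101 102 104 103 105 101 104 104 104 105 102 103 104 103 107
   98  98  97 102 107 112 114 120 123 125]
 [127 118 111 107 105 105 104 103 105 105 103 105 105 105 104 104 102 102
  101  99 103 109 115 120 121 124 126 128]
 [130 126 121 116 110 107 105 103 104 105 104 103 103 101 102 102 101 104
  106 109 108 115 118 123 125 128 128 126]
 [133 135 130 126 122 117 110 112 109 106 106 104 104 105 107 108 110 113
  114 118 117 120 124 124 128 128 127 128]
 [141 141 140 134 129 128 123 121 119 116 114 116 114 115 115 117 117 120
  124 124 127 126 127 129 129 131 127 127]]
```

```bash
python3 -m creep '[[0,0.004,0.0005,0,0,0],[0,0,0,0,0,0],[0,0,0,0,0,0]]'
python3 -c "
from h import *;snap('wrist','w_l')
s=S('w_l');a=cv2.resize(s.im[190:260,230:330],None,fx=6,fy=6,interpolation=cv2.INTER_CUBIC)
cv2.imwrite('pics/l1.png',cv2.convertScaleAbs(a,alpha=1.6))"
```

```text
time_s: 11.22
ee_pos: [616.4, 25.0, 140.0]
tcp_rot: [[0.018, 1.0, -0.0], [0.992, -0.017, 0.121], [0.121, -0.002, -0.993]]
force: [-0.5, -6.1, -2.5]
width: 8.9
grip_force: 58.5
```

View pics/l1.png

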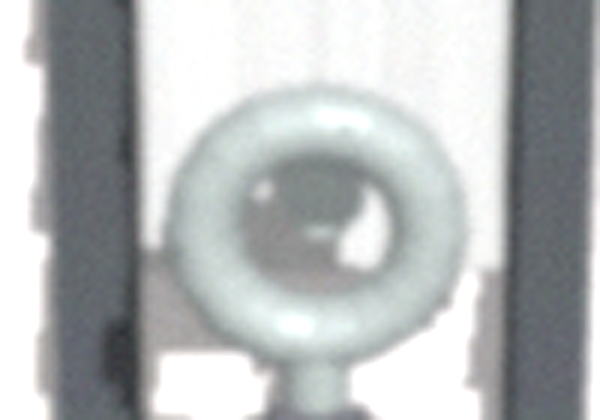

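The post's top shows at (317,190) inside the eye's opening, centred at (317,225). Allowing for perspective, the eye is right over the post. I'll lower it by tilting back.

```bash
python3 -m creep '[[0,0.0003,-0.0027,-1,0,0],[0,0.0003,-0.0027,-1,0,0],[0,0.0003,-0.0027,-1,0,0],[0,0.0003,-0.0027,-1,0,0],[0,0,0,0,0,0],[0,0,0,0,0,0]]'
python3 -m creep '[[0,0.0004,-0.0027,-1,0,0],[0,0.0004,-0.0027,-1,0,0],[0,0,0,0,0,0],[0,0,0,0,0,0]]'
python3 -c "
from h import *;snap('wrist','w_m')
s=S('w_m');a=cv2.resize(s.im[190:270,230:330],None,fx=6,fy=6,interpolation=cv2.INTER_CUBIC)
cv2.imwrite('pics/m1.png',cv2.convertScaleAbs(a,alpha=1.6))"
```

```text
time_s: 11.77
ee_pos: [616.4, 26.3, 129.4]
tcp_rot: [[0.017, 1.0, -0.0], [0.999, -0.017, 0.051], [0.051, -0.001, -0.999]]
force: [0.1, -7.3, 0.0]
width: 8.9
grip_force: 58.9
time_s: 12.1
ee_pos: [616.5, 27.0, 124.1]
tcp_rot: [[0.017, 1.0, 0.0], [1.0, -0.017, 0.016], [0.016, -0.0, -1.0]]
force: [-1.1, -6.7, 1.1]
width: 8.9
grip_force: 59.1
```

View pics/m1.png

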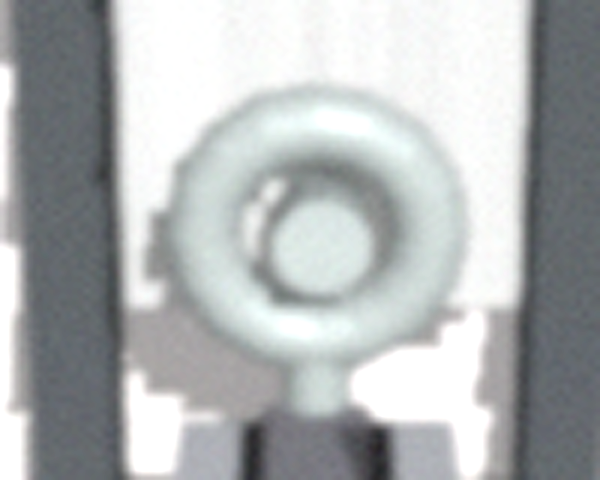

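The post now stands inside the eye (its top at (322,245)). I'll seat it and ease the slide home.

```bash
python3 -m creep '[[0,0.0002,-0.0016,-0.5,0,0],[0,0.0002,-0.0015,-0.4,0,0],[0,0,0,0,0,0],[0,0,0,0,0,0]]'
python3 -m creep '[[0,-0.003,0,0,0,0],[0,-0.003,0,0,0,0],[0,-0.003,0,0,0,0],[0,-0.003,0,0,0,0],[0,-0.003,0,0,0,0],[0,-0.002,0,0,0,0],[0,0,0,0,0,0],[0,0,0,0,0,0]]'
python3 -c "
from h import *;snap('wrist','w_n')
s=S('w_n');a=cv2.resize(s.im[190:270,230:330],None,fx=6,fy=6,interpolation=cv2.INTER_CUBIC)
cv2.imwrite('pics/n1.png',cv2.convertScaleAbs(a,alpha=1.6))
m=s.cloud();q=m[(m[...,2]>88)&(m[...,2]<92)&(abs(m[...,0]-614)<18)&(m[...,1]>0)];print('slide front',np.percentile(q[:,1],[1,3]))"
```

```text
time_s: 12.48
ee_pos: [616.7, 27.3, 121.5]
tcp_rot: [[0.018, 1.0, 0.001], [1.0, -0.018, 0.001], [0.001, 0.001, -1.0]]
force: [-1.1, -6.5, 5.0]
width: 9.3
grip_force: 59.5
time_s: 13.15
ee_pos: [616.4, 10.3, 121.5]
tcp_rot: [[0.018, 1.0, 0.0], [1.0, -0.018, 0.001], [0.001, 0.0, -1.0]]
force: [-3.5, -4.5, 6.1]
width: 8.9
grip_force: 59.7
slide front [26.42574655 32.24409806]
```

```bash
python3 -m creep '[[0,0,0,0,0,0],[0,0,0,0,0,0],[0,0,0,0,0,0],[0,0,0,0,0,0],[0,0,0,0,0,0]]' 0.25 40
python3 -m creep '[[0,0,0.01,0,0,0],[0,0,0.03,0,0,0],[0,0,0.03,0,0,0],[0,0,0.03,0,0,0],[0,0,0.03,0,0,0],[0,-0.02,0.03,0,0,0],[0,-0.03,0.03,0,0,0],[0,-0.03,0.03,0,0,0],[0,-0.03,0.03,0,0,0],[0,0,0,0,0,0],[0,0,0,0,0,0]]' 1
python3 -c "
from h import *;snap('wrist','w_o');snap('side','d_o');snap('scene','s_o')
s=S('w_o');print(s.px([614,-115,101]),s.px([615,33,100]))
u,v=map(int,s.px([614,-40,95]));a=cv2.resize(s.im[max(0,v-120):v+120,max(0,u-80):u+80],None,fx=2.5,fy=2.5,interpolation=cv2.INTER_CUBIC);print(u,v,a.shape)
d=S('d_o');u,v=map(int,d.px([614,-40,100]));b=cv2.resize(d.im[v-60:v+60,u-40:u+40],(400,600),interpolation=cv2.INTER_CUBIC)
cv2.imwrite('pics/o1.png',np.hstack([cv2.resize(a,(400,600)),b]))"
```

```text
time_s: 13.62
ee_pos: [616.4, 10.8, 120.8]
tcp_rot: [[0.017, 1.0, -0.0], [1.0, -0.017, 0.002], [0.002, -0.0, -1.0]]
force: [0.3, 0.4, 0.6]
width: 21.4
grip_force: 0.0
time_s: 14.53
ee_pos: [616.4, -99.2, 371.3]
tcp_rot: [[0.02, 1.0, 0.003], [1.0, -0.02, 0.001], [0.001, 0.003, -1.0]]
force: [-0.6, 0.4, -1.1]
width: 85.3
grip_force: 0.0
(np.float64(280.5966796516772), np.float64(184.20304169248436)) (np.float64(278.81799318011616), np.float64(55.61023326109381))
279 122 (600, 400, 3)
```

View pics/o1.png

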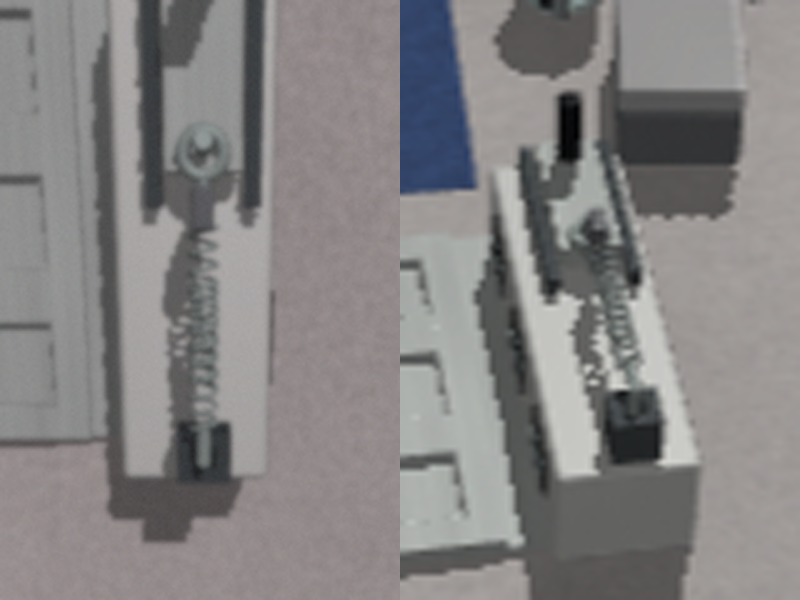

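The spring is fitted: its pin is in the lug at (203,460) and the eye sits around the post at (203,140), in the left panel. Next I'll check numerically that the slide is home, and locate the jars.

```bash
python3 - <<'E'
from h import *
s=S('w_o');print('post',s.onz(280.2,57.2,104),'edge',s.onz(285,70.5,90))
m=s.cloud();q=m[(m[...,2]>99)&(m[...,2]<104)&(abs(m[...,0]-614)<25)&(m[...,1]<-90)];print('lug top',np.percentile(q,[2,98],axis=0)[:,:2])
# jars from w_mat, with lid mask white & z
for n in('w_mat','w_st','s_o'):
    s=S(n);m=s.cloud();k=((m[...,2]>48)&(m[...,2]<60)&(s.d>0)&(m[...,0]>300)&(m[...,0]<620)&(m[...,1]>150)&(m[...,1]<450)&(abs(m[...,1]-118)>30)).astype(np.uint8)
    c,l,stt,ce=cv2.connectedComponentsWithStats(k)
    g=cv2.cvtColor(s.im,cv2.COLOR_BGR2GRAY)
    for i in range(1,c):
        if stt[i,4]<80: continue
        w=m[l==i];gg=g[l==i];(cx,cy),r=cv2.minEnclosingCircle(w[:,:2].astype(np.float32))
        er=cv2.morphologyEx((l==i).astype(np.uint8),cv2.MORPH_CLOSE,np.ones((7,7)))
        dk=w[gg<80];d=dk.mean(0)-[cx,cy,52] if len(dk) else np.zeros(3)
        print(n,stt[i,4],'c',np.round([cx,cy],1),'r',round(r,1),'mean',np.round(w.mean(0),1),'dark',len(dk),'rib',np.degrees(np.arctan2(d[1],d[0])),np.hypot(d[0],d[1]))
E
```

```text
post [616.52033038  30.8921637  104.        ] edge [621.80455192  18.35040424  90.        ]
lug top [[ 600.39195251 -128.02874922]
 [ 627.23554029 -103.08104606]]
w_mat 813 c [403.4 243. ] r 22.0 mean [402.9 243.6  52.1] dark 34 rib 114.66489733258082 11.642018954708254
w_mat 685 c [511.7 340.8] r 22.2 mean [511.1 341.2  52. ] dark 30 rib 137.09266582465136 11.91987152860989
w_st 1304 c [403.3 242.6] r 22.5 mean [403.2 241.8  52.1] dark 75 rib 114.50598370774367 11.619423586236362
w_st 994 c [512.2 340. ] r 22.6 mean [511.4 337.5  52. ] dark 57 rib 139.70149784592255 11.292176374022771
s_o 271 c [405.5 241.7] r 22.2 mean [406.5 242.5  50.9] dark 21 rib 118.5526368999328 10.364323361390037
s_o 386 c [514.2 339.9] r 22.4 mean [515.1 340.5  51. ] dark 28 rib 139.08959736207214 11.0255094266642
```

```bash
python3 -m creep '[[-0.0087,0.0216,0,0,0,6.42],[-0.0087,0.0216,0,0,0,6.42],[-0.0087,0.0216,0,0,0,6.42],[-0.0087,0.0216,0,0,0,6.42],[-0.0087,0.0216,0,0,0,6.42],[-0.0087,0.0216,0,0,0,6.42],[-0.0087,0.0216,0,0,0,6.42],[-0.0087,0.0216,0,0,0,6.42],[-0.0087,0.0216,0,0,0,6.42],[-0.0087,0.0216,0,0,0,6.42],[-0.0087,0.0216,0,0,0,6.42],[-0.0087,0.0216,0,0,0,6.42],[-0.0087,0.0216,0,0,0,6.42],[-0.0087,0.0216,0,0,0,6.42],[-0.0087,0.0216,0,0,0,6.42],[-0.0087,0.0216,0,0,0,6.42],[-0.0087,0.0216,0,0,0,6.42],[-0.0087,0.0216,0,0,0,6.42],[0,0,0,0,0,0],[0,0,0,0,0,0]]' 0.8 40
cat >> h.py <<'E'
def jars(n,x=(300,620),y=(150,450),zl=(46,62)):
    s=S(n);m=s.cloud();g=cv2.cvtColor(s.im,cv2.COLOR_BGR2GRAY)
    k=((m[...,2]>zl[0])&(m[...,2]<zl[1])&(s.d>0)&(m[...,0]>x[0])&(m[...,0]<x[1])&(m[...,1]>y[0])&(m[...,1]<y[1])).astype(np.uint8)
    c,l,stt,ce=cv2.connectedComponentsWithStats(k)
    for i in range(1,c):
        if stt[i,4]<80: continue
        w=m[l==i];gg=g[l==i];(cx,cy),r=cv2.minEnclosingCircle(w[:,:2].astype(np.float32))
        dk=w[gg<80];d=dk.mean(0)-[cx,cy,52] if len(dk) else np.zeros(3)
        print(n,stt[i,4],'c',np.round([cx,cy],1),'r',round(r,1),'z',round(np.median(w[:,2]),1),'dark',len(dk),'rib %.1f'%np.degrees(np.arctan2(d[1],d[0])),round(np.hypot(d[0],d[1]),1))
def head():
    o=st();R=o['tcp_rot'];print('tool y heading %.1f'%np.degrees(np.arctan2(R[1][1],R[0][1])),'qpos',np.round(o['qpos'],0))
E
python3 - <<'E'
from h import *
snap('wrist','w_p');jars('w_p');head()
# nests by depth, in the two views
for n in('w_st','w_o','w_h'):
    s=S(n);m=s.cloud();k=((m[...,2]<9.5)&(m[...,2]>2.5)&(s.d>0)&(abs(m[...,0]-501)<30)&(m[...,1]>-110)&(m[...,1]<115)).astype(np.uint8)
    c,l,stt,ce=cv2.connectedComponentsWithStats(k)
    for i in range(1,c):
        if stt[i,4]>300: w=m[l==i];r=cv2.minAreaRect(w[:,:2].astype(np.float32));print(n,stt[i,4],np.round(r[0],1),np.round(r[1],1),round(r[2],1),np.round(np.percentile(w,[2,98],axis=0)[:,:2],1).tolist())
E
```

```text
time_s: 16.35
ee_pos: [458.6, 292.4, 368.4]
tcp_rot: [[-0.908, -0.418, -0.003], [-0.418, 0.908, -0.001], [0.003, -0.0, -1.0]]
force: [0.4, -1.4, -0.4]
width: 68.7
grip_force: 0.0
w_p 899 c [403.6 243.1] r 21.9 z 52.0 dark 39 rib 115.8 11.3
w_p 689 c [511.7 340.7] r 22.0 z 52.0 dark 28 rib 136.2 11.3
t 16.4 tcp [459.1 291.6 368.6] F [ 0.9 -0.5 -0.1] w 68.2 grip 0.0
tool y heading 114.6 qpos [ 24.   4.  74.  -0. 102. -90.]
w_st 1152 [501.9  81.7] [47.6 48.5] 88.8 [[479.2, 58.7], [525.4, 104.9]]
w_st 1115 [500.8   1.1] [48.3 48.2] 89.1 [[477.8, -22.0], [524.0, 24.4]]
w_st 1074 [499.4 -79.2] [47.8 47.9] 88.8 [[476.4, -102.4], [522.5, -56.5]]
w_o 1424 [501.4  81.7] [47.4 47.9] 88.9 [[478.3, 58.6], [524.2, 104.6]]
w_o 1211 [499.7   1.2] [48.1 49.6] 88.9 [[476.8, -22.6], [522.9, 24.0]]
w_o 1014 [499.  -79.4] [48.  48.2] 89.0 [[475.6, -102.8], [521.4, -57.0]]
w_h 2764 [501.2  81.2] [48.5 47.7] 89.5 [[478.1, 57.9], [523.8, 104.3]]
w_h 2132 [4.998e+02 3.000e-01] [47.8 47.5] 89.1 [[476.8, -23.0], [522.6, 23.2]]
w_h 1675 [498.4 -80.1] [48.3 47.1] 89.0 [[475.4, -103.2], [521.0, -58.1]]
```

```bash
python3 -m creep '[[-0.0185,-0.0162,-0.02,0,0,0],[-0.0185,-0.0162,-0.02,0,0,0],[-0.0185,-0.0162,-0.02,0,0,0],[0,0,-0.03,0,0,0],[0,0,-0.03,0,0,0],[0,0,-0.03,0,0,0],[0,0,-0.03,0,0,0],[0,0,-0.03,0,0,0],[0,0,-0.03,0,0,0],[0,0,-0.03,0,0,0],[0,0,-0.03,0,0,0],[0,0,-0.03,0,0,0],[0,0,0,0,0,0]]' 0.8 40
python3 -m creep '[[0,0,0,0,0,0],[0,0,0,0,0,0],[0,0,0,0,0,0],[0,0,0,0,0,0],[0,0,0,0,0,0],[0,0,0,0,0,0],[0,0,0,0,0,0]]' 0 40
python3 -m creep '[[0,0,0.03,0,0,0],[0,0,0.03,0,0,0],[0,0,0.03,0,0,0],[0,0,0.02,0,0,0],[0,0,0.0,0,0,0],[0,0,0,0,0,0]]'
python3 -c "
from h import *
head()"
```

```text
time_s: 17.48
ee_pos: [401.6, 240.7, 34.4]
tcp_rot: [[-0.91, -0.414, -0.009], [-0.414, 0.91, -0.004], [0.009, 0.0, -1.0]]
force: [-1.4, -0.5, -2.3]
width: 68.3
grip_force: 0.0
time_s: 18.07
ee_pos: [405.3, 242.8, 41.1]
tcp_rot: [[-0.91, -0.415, 0.001], [-0.415, 0.91, 0.0], [-0.001, -0.0, -1.0]]
force: [0.4, -2.1, 11.2]
width: 42.9
grip_force: 41.4
time_s: 18.57
ee_pos: [404.8, 242.6, 150.9]
tcp_rot: [[-0.91, -0.415, 0.002], [-0.415, 0.91, 0.0], [-0.002, -0.0, -1.0]]
force: [-0.3, 0.4, -1.5]
width: 43.1
grip_force: 41.1
t 18.57 tcp [404.8 242.6 150.9] F [-0.3  0.4 -1.5] w 43.1 grip 41.1
tool y heading 114.5 qpos [ 22.  -1. 104.  -0.  77. -93.]
```

```bash
python3 -m creep '[[0.00523,-0.01794,0,0,0,-6.42],[0.00523,-0.01794,0,0,0,-6.42],[0.00523,-0.01794,0,0,0,-6.42],[0.00523,-0.01794,0,0,0,-6.42],[0.00523,-0.01794,0,0,0,-6.42],[0.00523,-0.01794,0,0,0,-6.42],[0.00523,-0.01794,0,0,0,-6.42],[0.00523,-0.01794,0,0,0,-6.42],[0.00523,-0.01794,0,0,0,-6.42],[0.00523,-0.01794,0,0,0,-6.42],[0.00523,-0.01794,0,0,0,-6.42],[0.00523,-0.01794,0,0,0,-6.42],[0.00523,-0.01794,0,0,0,-6.42],[0.00523,-0.01794,0,0,0,-6.42],[0.00523,-0.01794,0,0,0,-6.42],[0.00523,-0.01794,0,0,0,-6.42],[0.00523,-0.01794,0,0,0,-6.42],[0.00523,-0.01794,0,0,0,-6.42],[0,0,0,0,0,0],[0,0,0,0,0,0]]'
python3 - <<'E'
from h import *
head();snap('side','d_q');snap('wrist','w_q')
jars('d_q',(430,570),(-140,0),(150,175))
s=S('w_q');m=s.cloud();o=st();q=m[(s.d>0)&(m[...,2]>150)&(m[...,2]<175)&(abs(m[...,0]-499)<40)&(m[...,1]<0)];print(len(q), np.percentile(q,[1,50,99],axis=0) if len(q) else '')
E
```

```text
time_s: 20.23
ee_pos: [498.1, -80.9, 148.3]
tcp_rot: [[0.018, 1.0, -0.001], [1.0, -0.018, 0.002], [0.002, -0.002, -1.0]]
force: [-0.0, 0.2, -0.1]
width: 43.1
grip_force: 41.1
t 20.23 tcp [498.1 -80.9 148.3] F [-0.   0.2 -0.1] w 43.1 grip 41.1
tool y heading -1.0 qpos [-18.   4. 100.   0.  77. -17.]
d_q 245 c [497.5 -89.3] r 36.6 z 158.5 dark 76 rib -7.0 6.2
t 20.33 tcp [498.  -80.  148.7] F [-0.2 -0.8  0.6] w 42.8 grip 41.1
10909 [[463.99339068 -98.35843899 150.74224368]
 [497.5612932  -73.33782849 159.45795888]
 [531.36736286 -57.52350107 174.03647174]]
```

```bash
python3 -m creep '[[0.0005,0,-0.03,0,0,0],[0,0,-0.03,0,0,0],[0,0,-0.03,0,0,0],[0,0,-0.002,0,0,0],[0,0,-0.003,0,0,0],[0,0,-0.002,0,0,0],[0,0,0,0,0,0],[0,0,0,0,0,0]]'
python3 -m creep '[[0,0,-0.002,0,0,0],[0,0,-0.002,0,0,0],[0,0,0,0,0,0],[0,0,0,0,0,0]]'
```

```text
time_s: 21.0
ee_pos: [499.5, -80.5, 53.5]
tcp_rot: [[0.017, 1.0, 0.001], [1.0, -0.017, 0.001], [0.001, 0.001, -1.0]]
force: [0.3, -0.3, -0.2]
width: 42.8
grip_force: 41.1
time_s: 21.33
ee_pos: [498.9, -80.5, 48.2]
tcp_rot: [[0.018, 1.0, -0.0], [1.0, -0.018, 0.002], [0.002, -0.0, -1.0]]
force: [0.1, 0.3, 0.1]
width: 42.9
grip_force: 41.1
```

```bash
python3 -m creep '[[0,0,-0.001,0,0,0],[0,0,0,0,0,0],[0,0,0,0,0,0],[0,0,0,0,0,0],[0,0,0,0,0,0]]' 0.68 40
python3 -m creep '[[0,0,0.01,0,0,0],[0,0,0.03,0,0,0],[0,0,0.03,0,0,0],[0,0,0.03,0,0,0],[0,0,0.03,0,0,0],[0,0,0.03,0,0,0],[0,0,0,0,0,0]]'
python3 -m creep '[[0.0006,0.021,0,0,0,6.95],[0.0006,0.021,0,0,0,6.95],[0.0006,0.021,0,0,0,6.95],[0.0006,0.021,0,0,0,6.95],[0.0006,0.021,0,0,0,6.95],[0.0006,0.021,0,0,0,6.95],[0.0006,0.021,0,0,0,6.95],[0.0006,0.021,0,0,0,6.95],[0.0006,0.021,0,0,0,6.95],[0.0006,0.021,0,0,0,6.95],[0.0006,0.021,0,0,0,6.95],[0.0006,0.021,0,0,0,6.95],[0.0006,0.021,0,0,0,6.95],[0.0006,0.021,0,0,0,6.95],[0.0006,0.021,0,0,0,6.95],[0.0006,0.021,0,0,0,6.95],[0.0006,0.021,0,0,0,6.95],[0.0006,0.021,0,0,0,6.95],[0.0006,0.021,0,0,0,6.95],[0.0006,0.021,0,0,0,6.95]]' 0.8
python3 -m creep '[[0,0,0,0,0,0],[0,0,0,0,0,0]]'
python3 - <<'E'
from h import *
head();snap('wrist','w_r');snap('side','d_r');snap('scene','s_r')
jars('w_r');jars('d_r',(430,560),(-130,100),(52,66));jars('s_r',(430,560),(-130,100),(52,66));jars('s_r')
E
```

```text
time_s: 21.75
ee_pos: [499.0, -80.5, 47.3]
tcp_rot: [[0.018, 1.0, -0.0], [1.0, -0.018, 0.002], [0.002, -0.0, -1.0]]
force: [-0.5, 0.6, 0.2]
width: 58.1
grip_force: 0.0
time_s: 22.33
ee_pos: [500.5, -80.9, 213.9]
tcp_rot: [[0.018, 1.0, 0.008], [1.0, -0.017, -0.001], [-0.001, 0.008, -1.0]]
force: [0.6, 0.7, 0.3]
width: 58.2
grip_force: 0.0
time_s: 24.0
ee_pos: [510.8, 340.6, 207.8]
tcp_rot: [[-0.665, -0.747, -0.001], [-0.747, 0.665, -0.001], [0.001, -0.0, -1.0]]
force: [-0.2, -0.6, 0.2]
width: 68.7
grip_force: 0.0
time_s: 24.17
ee_pos: [510.7, 340.3, 207.4]
tcp_rot: [[-0.669, -0.744, -0.001], [-0.744, 0.669, -0.001], [0.002, -0.0, -1.0]]
force: [-0.2, 0.0, -0.1]
width: 68.5
grip_force: 0.0
t 24.17 tcp [510.7 340.3 207.4] F [-0.2  0.  -0.1] w 68.5 grip 0.0
tool y heading 138.0 qpos [  27.   14.   81.   -0.   85. -112.]
w_r 1751 c [512.  340.5] r 22.0 z 52.0 dark 89 rib 136.4 11.5
d_r 161 c [503.4 -83.2] r 25.3 z 57.1 dark 10 rib 3.7 8.5
s_r 188 c [499.7 -79.8] r 22.9 z 56.7 dark 13 rib -2.5 11.9
s_r 397 c [513.9 340.3] r 22.4 z 50.7 dark 29 rib 139.2 9.3
```

```bash
python3 -m creep '[[0.0012,0.0003,-0.03,0,0,0],[0,0,-0.03,0,0,0],[0,0,-0.03,0,0,0],[0,0,-0.03,0,0,0],[0,0,-0.03,0,0,0],[0,0,-0.017,0,0,0],[0,0,0,0,0,0],[0,0,0,0,0,0]]' 0.8 40
python3 -m creep '[[0,0,0,0,0,0],[0,0,0,0,0,0],[0,0,0,0,0,0],[0,0,0,0,0,0],[0,0,0,0,0,0],[0,0,0,0,0,0],[0,0,0,0,0,0]]' 0 40
python3 -m creep '[[0,0,0.03,0,0,0],[0,0,0.03,0,0,0],[0,0,0.03,0,0,0],[0,0,0.02,0,0,0],[0,0,0.0,0,0,0],[0,0,0,0,0,0]]'
```

```text
time_s: 24.98
ee_pos: [512.2, 339.2, 40.4]
tcp_rot: [[-0.67, -0.742, -0.002], [-0.742, 0.67, -0.002], [0.003, 0.0, -1.0]]
force: [0.4, -0.2, 0.7]
width: 68.4
grip_force: 0.0
time_s: 25.57
ee_pos: [513.0, 340.0, 42.4]
tcp_rot: [[-0.669, -0.743, 0.002], [-0.743, 0.669, -0.0], [-0.001, -0.001, -1.0]]
force: [0.2, -2.0, 7.8]
width: 43.1
grip_force: 40.0
time_s: 26.07
ee_pos: [512.7, 340.1, 152.4]
tcp_rot: [[-0.669, -0.743, 0.002], [-0.743, 0.669, 0.0], [-0.002, -0.002, -1.0]]
force: [-0.1, -0.3, -1.1]
width: 43.0
grip_force: 41.0
```

```bash
python3 -m creep '[[-0.00056,-0.01295,0,0,0,-6.93],[-0.00056,-0.01295,0,0,0,-6.93],[-0.00056,-0.01295,0,0,0,-6.93],[-0.00056,-0.01295,0,0,0,-6.93],[-0.00056,-0.01295,0,0,0,-6.93],[-0.00056,-0.01295,0,0,0,-6.93],[-0.00056,-0.01295,0,0,0,-6.93],[-0.00056,-0.01295,0,0,0,-6.93],[-0.00056,-0.01295,0,0,0,-6.93],[-0.00056,-0.01295,0,0,0,-6.93],[-0.00056,-0.01295,0,0,0,-6.93],[-0.00056,-0.01295,0,0,0,-6.93],[-0.00056,-0.01295,0,0,0,-6.93],[-0.00056,-0.01295,0,0,0,-6.93],[-0.00056,-0.01295,0,0,0,-6.93],[-0.00056,-0.01295,0,0,0,-6.93],[-0.00056,-0.01295,0,0,0,-6.93],[-0.00056,-0.01295,0,0,0,-6.93],[-0.00056,-0.01295,0,0,0,-6.93],[-0.00056,-0.01295,0,0,0,-6.93]]'
python3 -m creep '[[0,0,0,0,0,0],[0,0,0,0,0,0]]'
python3 - <<'E'
from h import *
head();snap('wrist','w_u')
s=S('w_u');m=s.cloud();q=m[(s.d>0)&(m[...,2]>150)&(m[...,2]<175)&(abs(m[...,0]-501)<15)&(m[...,1]<130)];print(len(q), np.percentile(q,[1,50,99,99.8],axis=0))
E
```

```text
time_s: 27.73
ee_pos: [500.5, 80.1, 149.5]
tcp_rot: [[0.017, 1.0, -0.001], [1.0, -0.017, 0.002], [0.002, -0.001, -1.0]]
force: [-0.3, 0.6, -0.7]
width: 42.8
grip_force: 41.0
time_s: 27.9
ee_pos: [500.7, 80.5, 149.8]
tcp_rot: [[0.009, 1.0, -0.001], [1.0, -0.009, 0.002], [0.002, -0.001, -1.0]]
force: [-0.2, -0.1, -1.2]
width: 43.1
grip_force: 41.0
t 27.9 tcp [500.7  80.5 149.8] F [-0.2 -0.1 -1.2] w 43.1 grip 41.0
tool y heading -0.5 qpos [  0.   4. 100.   0.  77.   1.]
6258 [[486.37396326  60.86407145 150.86833229]
 [500.80778397  85.00285    159.31504971]
 [515.63124351 102.6607361  162.56333561]
 [515.92145285 103.02721751 162.86529655]]
```

```bash
python3 -m creep '[[0.0007,0.0008,-0.03,0,0,-0.4],[0,0,-0.03,0,0,0],[0,0,-0.03,0,0,0],[0,0,-0.002,0,0,0],[0,0,-0.002,0,0,0],[0,0,0,0,0,0],[0,0,0,0,0,0]]'
python3 -m creep '[[0,0,-0.002,0,0,0],[0,0,-0.002,0,0,0],[0,0,-0.002,0,0,0],[0,0,0,0,0,0],[0,0,0,0,0,0]]'
```

```text
time_s: 28.53
ee_pos: [502.1, 81.9, 57.3]
tcp_rot: [[0.016, 1.0, 0.001], [1.0, -0.016, 0.002], [0.002, 0.001, -1.0]]
force: [-0.6, 0.4, 0.1]
width: 42.8
grip_force: 41.2
time_s: 28.95
ee_pos: [501.6, 81.6, 50.2]
tcp_rot: [[0.018, 1.0, -0.0], [1.0, -0.018, 0.002], [0.002, -0.0, -1.0]]
force: [0.0, 0.0, -0.7]
width: 42.9
grip_force: 41.2
```

```bash
python3 -m creep '[[0,0,-0.0015,0,0,0],[0,0,0,0,0,0],[0,0,0,0,0,0],[0,0,0,0,0,0],[0,0,0,0,0,0]]' 0.68 40
python3 -m creep '[[0,0,0.01,0,0,0],[0,0,0.03,0,0,0],[0,0,0.03,0,0,0],[0,0,0.03,0,0,0],[0,0,0.03,0,0,0],[0,0,0.03,0,0,0],[0.005,-0.016,0.03,0,0,0],[0.005,-0.016,0.03,0,0,0],[0.005,-0.016,0.03,0,0,0],[0.005,-0.016,0.03,0,0,0],[0.005,-0.016,0.02,0,0,0],[0.005,-0.016,0.0,0,0,0],[0.005,-0.016,0.0,0,0,0],[0,0,0,0,0,0],[0,0,0,0,0,0]]'
python3 - <<'E'
from h import *
st();snap('wrist','w_v');snap('scene','s_v');snap('side','d_v')
for n in('w_v','s_v','d_v'):jars(n,(430,560),(-130,125),(50,66))
s=S('w_v');print(s.px([616,31,104]),s.px([615,-115,101]))
m=s.cloud()
q=m[(m[...,2]>99)&(m[...,2]<104)&(abs(m[...,0]-614)<25)&(m[...,1]<-90)];print('lug',np.percentile(q,[2,98],axis=0)[:,:2] if len(q) else 0)
q=m[(m[...,2]>88)&(m[...,2]<91.5)&(abs(m[...,0]-626)<6)&(m[...,1]>0)];print('slide front',np.percentile(q[:,1],[1,3]))
E
```

```text
time_s: 29.37
ee_pos: [501.7, 81.6, 48.8]
tcp_rot: [[0.018, 1.0, -0.0], [1.0, -0.018, 0.002], [0.002, -0.0, -1.0]]
force: [-0.5, 0.5, 0.9]
width: 58.1
grip_force: 0.0
time_s: 30.62
ee_pos: [536.5, -30.8, 349.1]
tcp_rot: [[0.019, 1.0, -0.0], [1.0, -0.019, 0.002], [0.002, -0.0, -1.0]]
force: [0.1, 0.4, -0.9]
width: 58.5
grip_force: 0.0
t 30.62 tcp [536.5 -30.8 349.1] F [ 0.1  0.4 -0.9] w 58.5 grip 0.0
w_v 1132 c [501.2  81.8] r 22.0 z 58.0 dark 56 rib -5.4 11.9
w_v 805 c [498.7 -79. ] r 22.1 z 58.0 dark 36 rib -2.9 11.9
s_v 199 c [500.3 -79.2] r 22.1 z 56.9 dark 13 rib -8.4 11.0
s_v 262 c [501.9  81.8] r 22.8 z 56.6 dark 16 rib -11.6 11.4
d_v 138 c [502.  79.] r 25.0 z 57.1 dark 10 rib -15.4 11.7
d_v 166 c [503.2 -84.6] r 24.6 z 57.3 dark 10 rib 14.6 9.1
(np.float64(353.4190775436913), np.float64(121.01101543458918)) (np.float64(345.831222621837), np.float64(239.90067064283525))
lug [[ 600.07164479 -127.84997982]
 [ 627.28870914 -102.91381163]]
slide front [21.32870892 24.47678985]
```

```bash
python3 - <<'E'
from h import *
for n in('w_v','s_v'):
    s=S(n);m=s.cloud()
    q=m[(s.d>0)&(m[...,2]>128)&(m[...,2]<142)&(abs(m[...,0]-615)<30)&(m[...,1]>70)&(m[...,1]<150)];print(n,'handle',len(q),np.percentile(q,[3,50,97],axis=0) if len(q) else '')
s=S('w_v');m=s.cloud()
r=np.hypot(m[...,0]-615.8,m[...,1]-28);q=m[(r<13)&(r>8)];print('eye z',np.percentile(q[:,2],[5,25,50,75,95]))
q=m[(m[...,1]>50)&(m[...,1]<85)&(abs(m[...,0]-615)<45)];
for x in range(570,660,6):
    k=q[abs(q[:,0]-x)<3];print(x,np.round(np.median(k[:,2]),1),end='; ')
E
```

```text
w_v handle 255 [[610.5053234   91.9721555  128.64407475]
 [616.66312483  98.22692989 134.48006002]
 [623.57709893 105.08431239 136.20570345]]
s_v handle 49 [[612.33833258  91.64261286 129.22655905]
 [619.18138943  99.77246695 133.36111847]
 [625.90949298 105.31208059 135.68647554]]
eye z [89.25808544 94.89941249 95.98279367 96.62886732 97.60594431]
570 46.7; 576 69.5; 582 70.0; 588 70.9; 594 81.9; 600 89.2; 606 90.0; 612 89.9; 618 89.9; 624 89.9; 630 90.1; 636 83.4; 642 82.0; 648 69.3; 654 66.7;
```

```bash
python3 -m creep '[[0.0161,0.0259,-0.02,0,0,0],[0.0161,0.0259,-0.02,0,0,0],[0.0161,0.0259,-0.02,0,0,0],[0.0161,0.0259,-0.02,0,0,0],[0.0161,0.0259,-0.02,0,0,0],[0,0,-0.03,0,0,0],[0,0,-0.03,0,0,0],[0,0,-0.03,0,0,0],[0,0,-0.03,0,0,0],[0,0,-0.01,0,0,0],[0,0,0,0,0,0],[0,0,0,0,0,0]]' 0.5 60
python3 -m creep '[[0,0,0,0,0,0],[0,0,0,0,0,0],[0,0,0,0,0,0],[0,0,0,0,0,0],[0,0,0,0,0,0],[0,0,0,0,0,0],[0,0,0,0,0,0]]' 0 60
```

```text
time_s: 31.77
ee_pos: [617.4, 99.5, 119.9]
tcp_rot: [[0.017, 1.0, 0.001], [1.0, -0.017, 0.002], [0.002, 0.001, -1.0]]
force: [-0.6, 0.1, 0.5]
width: 42.6
grip_force: 0.0
time_s: 32.35
ee_pos: [618.2, 99.2, 120.7]
tcp_rot: [[0.018, 1.0, 0.003], [1.0, -0.018, 0.002], [0.002, 0.003, -1.0]]
force: [2.0, 1.0, 6.2]
width: 13.2
grip_force: 58.5
```

Gripped the handle (13 mm). I'll draw it out towards 45 mm, watching the force at the stop.

```bash
python3 -m creep '[[0.0001,0.006,0,0,0,0],[0.0001,0.006,0,0,0,0],[0.0001,0.006,0,0,0,0],[0.0001,0.006,0,0,0,0],[0.0001,0.006,0,0,0,0],[0.0001,0.006,0,0,0,0],[0.0001,0.004,0,0,0,0],[0,0.002,0,0,0,0],[0,0,0,0,0,0],[0,0,0,0,0,0]]'
```

```text
time_s: 33.18
ee_pos: [619.0, 140.3, 120.7]
tcp_rot: [[0.018, 1.0, 0.003], [1.0, -0.018, 0.001], [0.001, 0.003, -1.0]]
force: [2.5, -7.8, 7.3]
width: 13.4
grip_force: 58.5
```

```bash
python3 -m creep '[[0,0.001,0,0,0,0],[0,0.001,0,0,0,0],[0,0.0005,0,0,0,0],[0,0,0,0,0,0],[0,0,0,0,0,0],[0,0,0,0,0,0]]'; python3 -c "
from h import *
st();snap('scene','s_w');s=S('s_w');m=s.cloud()
q=m[(s.d>0)&(m[...,2]>88)&(m[...,2]<92)&(abs(m[...,0]-620)<10)&(m[...,1]>15)];print('slide front',np.percentile(q[:,1],[1,5,50]) if len(q) else '')"
```

```text
time_s: 33.68
ee_pos: [619.0, 142.6, 120.7]
tcp_rot: [[0.018, 1.0, 0.003], [1.0, -0.018, 0.0], [0.001, 0.003, -1.0]]
force: [3.3, -8.8, 5.8]
width: 13.3
grip_force: 58.5
t 33.68 tcp [619.  142.6 120.7] F [ 3.3 -8.8  5.8] w 13.3 grip 58.5
slide front [ 61.76906773  64.33458449 147.66967139]
```

```bash
python3 -m creep '[[0,0.001,0,0,0,0],[0,0.001,0,0,0,0],[0,0.001,0,0,0,0],[0,0,0,0,0,0],[0,0,0,0,0,0],[0,0,0,0,0,0]]'
```

```text
time_s: 34.23
ee_pos: [619.0, 144.4, 120.7]
tcp_rot: [[0.019, 1.0, 0.003], [1.0, -0.019, -0.001], [-0.001, 0.003, -1.0]]
force: [2.0, -19.4, 7.2]
width: 13.5
grip_force: 58.6
```

The force rises at the stop, so the stroke's end is reached. Releasing.

```bash
python3 -m creep '[[0,0,0,0,0,0],[0,0,0,0,0,0],[0,0,0,0,0,0],[0,0,0,0,0,0],[0,0,0,0,0,0],[0,0,0,0,0,0]]' 0.45 40
python3 -m creep '[[0,0.01,0.02,0,0,0],[0,0.01,0.03,0,0,0],[0,0,0.03,0,0,0],[-0.012,-0.025,0.03,0,0,0],[-0.012,-0.025,0.03,0,0,0],[-0.012,-0.025,0.03,0,0,0],[-0.012,-0.025,0.03,0,0,0],[-0.012,-0.025,0.03,0,0,0],[-0.012,-0.025,0,0,0,0],[-0.01,-0.025,0,0,0,0],[0,-0.02,0,0,0,0],[0,0,0,0,0,0],[0,0,0,0,0,0]]'
python3 - <<'E'
from h import *
st();snap('wrist','w_x')
s=S('w_x');m=s.cloud()
q=m[(s.d>0)&(m[...,2]>128)&(m[...,2]<142)&(abs(m[...,0]-615)<30)&(m[...,1]>70)&(m[...,1]<160)];print('handle',len(q),np.percentile(q,[3,50,97],axis=0) if len(q) else '')
q=m[(m[...,2]>88)&(m[...,2]<91.5)&(abs(m[...,0]-626)<6)&(m[...,1]>0)];print('slide front',np.percentile(q[:,1],[1,3]))
r=np.hypot(m[...,0]-615.8,m[...,1]-28);q=m[(r<13)&(r>8)];print('eye z',np.percentile(q[:,2],[5,25,50,75,95]))
jars('w_x',(430,560),(-130,125),(50,66))
u,v=map(int,s.px([600,10,95]));print(u,v);cv2.imwrite('pics/x1.png',cv2.resize(s.im,None,fx=1.4,fy=1.4))
E
```

```text
time_s: 34.73
ee_pos: [617.8, 146.8, 118.7]
tcp_rot: [[0.017, 1.0, -0.0], [1.0, -0.017, 0.002], [0.002, -0.0, -1.0]]
force: [0.2, 0.2, -0.0]
width: 38.6
grip_force: 0.0
time_s: 35.82
ee_pos: [535.7, -29.1, 348.8]
tcp_rot: [[0.019, 1.0, 0.0], [1.0, -0.019, 0.002], [0.002, 0.0, -1.0]]
force: [0.6, 0.4, -0.3]
width: 38.5
grip_force: 0.0
t 35.82 tcp [535.7 -29.1 348.8] F [ 0.6  0.4 -0.3] w 38.5 grip 0.0
handle 248 [[610.41694465  92.14632391 130.36077148]
 [616.37512291  98.74529752 134.69854557]
 [623.42247881 104.94115483 136.13669395]]
slide front [21.52126103 25.07932204]
eye z [89.42602081 94.68362047 95.98790778 96.68549033 97.55174619]
w_x 1124 c [501.5  82.2] r 22.2 z 58.0 dark 62 rib -7.3 11.4
w_x 795 c [500.7 -80.6] r 22.2 z 57.9 dark 38 rib 0.1 11.0
337 141
```

```bash
python3 -m creep '[[-0.0069,0.0221,-0.02,0,0,0],[-0.0069,0.0221,-0.02,0,0,0],[-0.0069,0.0221,-0.02,0,0,0],[-0.0069,0.0221,-0.02,0,0,0],[-0.0069,0.0221,-0.02,0,0,0],[0,0,-0.03,0,0,0],[0,0,-0.03,0,0,0],[0,0,-0.03,0,0,0],[0,0,-0.03,0,0,0],[0,0,-0.03,0,0,0],[0,0,-0.03,0,0,0],[0,0,-0.02,0,0,0],[0,0,0,0,0,0],[0,0,0,0,0,0]]' 0.7 40
python3 -m creep '[[0,0,0,0,0,0],[0,0,0,0,0,0],[0,0,0,0,0,0],[0,0,0,0,0,0],[0,0,0,0,0,0],[0,0,0,0,0,0]]' 0 40
python3 -m creep '[[0,0,0.01,0,0,0],[0,0,0.03,0,0,0],[0,0,0.03,0,0,0],[0,0,0.03,0,0,0],[0,0.02,0.02,0,0,0],[0,0.03,0,0,0,0],[0,0.03,0,0,0,0],[0,0.03,0,0,0,0],[0,0.03,0,0,0,0],[0,0.03,0,0,0,0],[0,0.03,0,0,0,0],[0,0.03,0,0,0,0],[0,0.028,0,0,0,0],[0,0,0,0,0,0],[0,0,0,0,0,0]]'
```

```text
time_s: 37.03
ee_pos: [501.0, 82.9, 48.5]
tcp_rot: [[0.017, 1.0, -0.002], [1.0, -0.017, 0.002], [0.002, -0.002, -1.0]]
force: [1.5, 0.4, 1.2]
width: 59.9
grip_force: 0.0
time_s: 37.53
ee_pos: [502.3, 82.4, 50.6]
tcp_rot: [[0.018, 1.0, 0.003], [1.0, -0.018, 0.002], [0.002, 0.003, -1.0]]
force: [-0.5, 2.2, 8.2]
width: 43.1
grip_force: 41.3
time_s: 38.78
ee_pos: [501.0, 341.3, 169.7]
tcp_rot: [[0.016, 1.0, 0.001], [1.0, -0.016, 0.002], [0.002, 0.001, -1.0]]
force: [0.4, -0.1, 0.2]
width: 42.8
grip_force: 40.9
```

```bash
python3 -m creep '[[0,0,-0.03,0,0,0],[0,0,-0.03,0,0,0],[0,0,-0.03,0,0,0],[0,0,-0.02,0,0,0],[0,0,-0.008,0,0,0],[0,0,-0.004,0,0,0],[0,0,-0.002,0,0,0],[0,0,0,0,0,0],[0,0,0,0,0,0]]'
python3 -m creep '[[0,0,0,0,0,0],[0,0,0,0,0,0],[0,0,0,0,0,0],[0,0,0,0,0,0]]' 0.7 40
python3 -m creep '[[0,0,0.01,0,0,0],[0,0,0.03,0,0,0],[0,0,0.03,0,0,0],[0,0,0.03,0,0,0],[0,0,0.03,0,0,0],[0,0,0.03,0,0,0],[0,0,0.02,0,0,0],[0,-0.04,0,0,0,0],[0,-0.04,0,0,0,0],[0,-0.04,0,0,0,0],[0,-0.04,0,0,0,0],[0,-0.04,0,0,0,0],[0,-0.04,0,0,0,0],[0,-0.04,0,0,0,0],[0,-0.04,0,0,0,0],[0,-0.03,0,0,0,0],[0,0,0,0,0,0],[0,0,0,0,0,0]]'
python3 -c "
from h import *
st();snap('wrist','w_y');jars('w_y',(430,560),(-130,125),(50,66));snap('scene','s_y');jars('s_y');jars('s_y',(430,560),(-130,125),(50,66))"
```

```text
time_s: 39.53
ee_pos: [502.0, 340.3, 46.2]
tcp_rot: [[0.018, 1.0, 0.002], [1.0, -0.018, 0.003], [0.003, 0.002, -1.0]]
force: [0.3, 0.4, -0.4]
width: 42.9
grip_force: 40.9
time_s: 39.87
ee_pos: [501.4, 340.2, 45.0]
tcp_rot: [[0.018, 1.0, 0.0], [1.0, -0.018, 0.002], [0.002, 0.0, -1.0]]
force: [-0.1, -0.8, 0.7]
width: 59.5
grip_force: 0.0
time_s: 41.37
ee_pos: [501.2, -11.3, 225.5]
tcp_rot: [[0.02, 1.0, 0.001], [1.0, -0.02, 0.002], [0.002, 0.0, -1.0]]
force: [-0.2, 0.0, 0.5]
width: 59.9
grip_force: 0.0
t 41.37 tcp [501.2 -11.3 225.5] F [-0.2  0.   0.5] w 59.9 grip 0.0
w_y 1395 c [500.8 -80.4] r 22.5 z 57.9 dark 82 rib 1.2 11.2
s_y 397 c [502.7 339.4] r 22.2 z 50.8 dark 28 rib -11.5 10.6
s_y 200 c [502.5 -79.1] r 23.1 z 56.7 dark 13 rib -16.8 11.1
```

```bash
python3 -m creep '[[-0.001,-0.0345,0,0,0,0],[0,-0.0345,0,0,0,0],[0,0,-0.03,0,0,0],[0,0,-0.03,0,0,0],[0,0,-0.03,0,0,0],[0,0,-0.03,0,0,0],[0,0,-0.03,0,0,0],[0,0,-0.026,0,0,0],[0,0,0,0,0,0],[0,0,0,0,0,0]]' 0.7 40
python3 -m creep '[[0,0,0,0,0,0],[0,0,0,0,0,0],[0,0,0,0,0,0],[0,0,0,0,0,0],[0,0,0,0,0,0],[0,0,0,0,0,0]]' 0 40
python3 -m creep '[[0,0,0.01,0,0,0],[0,0,0.03,0,0,0],[0,0,0.03,0,0,0],[0,0,0.03,0,0,0],[0,0,0.03,0,0,0],[-0.007,0.032,0,0,0,0],[-0.007,0.034,0,0,0,0],[-0.007,0.034,0,0,0,0],[-0.007,0.034,0,0,0,0],[-0.007,0.034,0,0,0,0],[-0.007,0.034,0,0,0,0],[-0.007,0.034,0,0,0,0],[-0.007,0.034,0,0,0,0],[-0.007,0.034,0,0,0,0],[-0.007,0.034,0,0,0,0],[0,0,0,0,0,0],[0,0,0,0,0,0]]'
```

```text
time_s: 42.3
ee_pos: [500.1, -77.8, 48.6]
tcp_rot: [[0.016, 1.0, -0.002], [1.0, -0.016, 0.002], [0.002, -0.002, -1.0]]
force: [0.8, -0.0, 0.0]
width: 59.6
grip_force: 0.0
time_s: 42.8
ee_pos: [501.5, -78.9, 50.9]
tcp_rot: [[0.017, 1.0, 0.003], [1.0, -0.017, 0.001], [0.001, 0.003, -1.0]]
force: [-0.2, 2.7, 8.7]
width: 42.5
grip_force: 41.3
time_s: 44.22
ee_pos: [429.8, 260.6, 180.1]
tcp_rot: [[0.014, 1.0, 0.001], [1.0, -0.014, 0.002], [0.002, 0.001, -1.0]]
force: [0.0, -0.5, -0.3]
width: 42.8
grip_force: 40.9
```

```bash
python3 -m creep '[[0,0,-0.03,0,0,0],[0,0,-0.03,0,0,0],[0,0,-0.03,0,0,0],[0,0,-0.03,0,0,0],[0,0,-0.008,0,0,0],[0,0,-0.004,0,0,0],[0,0,-0.002,0,0,0],[0,0,0,0,0,0],[0,0,0,0,0,0]]'
python3 -m creep '[[0,0,0,0,0,0],[0,0,0,0,0,0],[0,0,0,0,0,0],[0,0,0,0,0,0]]' 0.7 40
python3 -m creep '[[0,0,0.01,0,0,0],[0,0,0.03,0,0,0],[0,0,0.03,0,0,0],[0,0,0.03,0,0,0],[0,0,0.03,0,0,0],[0.01,-0.035,0.03,0,0,0],[0.01,-0.035,0.03,0,0,0],[0.01,-0.035,0.03,0,0,0],[0.01,-0.035,0.02,0,0,0],[0.01,-0.035,0.02,0,0,0],[0.01,-0.035,0.02,0,0,0],[0.01,-0.035,0.02,0,0,0],[0.01,-0.035,0.02,0,0,0],[0,0,0,0,0,0],[0,0,0,0,0,0]]'
python3 - <<'E'
from h import *
st();snap('wrist','w_z');snap('scene','s_z');snap('side','d_z')
for n in('w_z','s_z','d_z'):jars(n,(300,620),(140,450),(40,66))
a=S('s_z').im[150:390,180:480];b=S('w_z').im
cv2.imwrite('pics/z1.png',np.hstack([cv2.resize(a,(400,320)),cv2.resize(b,(400,320))]))
E
```

```text
time_s: 44.97
ee_pos: [431.2, 259.3, 46.3]
tcp_rot: [[0.018, 1.0, 0.002], [1.0, -0.018, 0.003], [0.003, 0.002, -1.0]]
force: [0.5, -0.3, 0.4]
width: 42.5
grip_force: 40.9
time_s: 45.3
ee_pos: [430.5, 259.2, 45.0]
tcp_rot: [[0.018, 1.0, 0.0], [1.0, -0.018, 0.002], [0.002, 0.0, -1.0]]
force: [-0.2, -0.1, 0.9]
width: 59.9
grip_force: 0.0
time_s: 46.55
ee_pos: [507.0, -10.3, 355.5]
tcp_rot: [[0.021, 1.0, 0.001], [1.0, -0.021, 0.001], [0.002, 0.001, -1.0]]
force: [0.0, 0.3, -0.8]
width: 59.7
grip_force: 0.0
t 46.55 tcp [507.  -10.3 355.5] F [ 0.   0.3 -0.8] w 59.7 grip 0.0
s_z 342 c [432.8 256.4] r 22.5 z 50.5 dark 22 rib -6.0 11.5
s_z 438 c [502.9 338.2] r 22.9 z 50.5 dark 34 rib -10.1 11.0
d_z 112 c [502.4 334.1] r 24.8 z 49.8 dark 6 rib -8.3 12.2
d_z 126 c [431. 252.] r 24.6 z 50.2 dark 7 rib 7.2 14.1
```

View pics/z1.png

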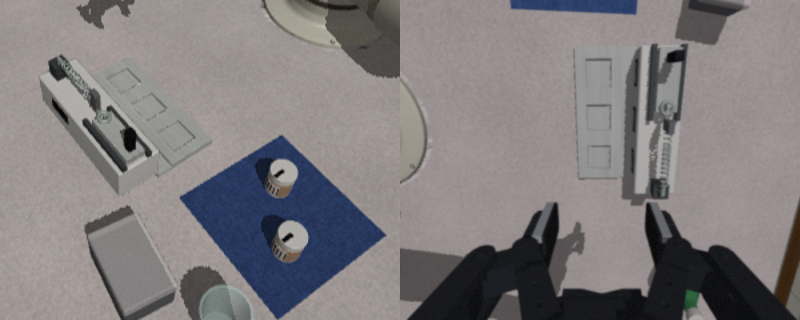

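Both jars stand upright on the mat (left panel (281,178) and (290,242)). The spring is fitted with the slide home and the nests are empty. Handing in.

```bash
python3 -c "
from station import workorder
print(workorder.job_done())"
```

```text
the job is handed in; nothing more can be done
None
```

I handed the job in after about 47 s of robot time, though the hand-in gave no verdict: spring fitted, both jars seated facing their windows, slide drawn to its stop and pulled home by the spring, and both jars stood back on the mat.

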